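# Lever open the keepsake case and hang its bins on the slat rack

### The job

Take the thin-bladed opener from the aluminium tray, push its blade into the notch at the front of the keepsake case and lever the clear cover up with it, then open the cover. Hang every small bin from the case on the slat rack: tilt its front up, pass the rear lip through the topmost groove and up behind the top slat, then rotate it down until it sits level with its back flush against the slat below. Finish with the empty case's cover shut and the opener lying on the tray, and do not push about or tip over the cologne bottle, atomizer, beard brush or white jar.

Things in the scene. Friction and masses are not known exactly. Their poses are not given: they have to be found in the camera images.
- rack: fixed slat rack, 300 mm wide (y), 207 mm high: three level brushed-aluminium slats, 4 mm thick, their front faces at x = 0, with dark wooden end posts behind them (y beyond +-136 mm) and a foot plate 12 mm high from x = -25 to 85 mm. Origin on the dresser below the slats' front face; x from the front to the back, y along the slats, z up. Heights: top slat 183 to 207 mm, second slat 115 to 165 mm
- groove (a point): middle of the front top edge of the rack's second slat: the lower edge of the topmost groove, which is 18 mm high (axes as rack; top slat at z = 18 to 42 mm). Open behind the slats. A seated bin's tongue lies on this edge, its lip behind the top slat; its origin is then at x about -39, z about -13 mm here. Three bins fit side by side, e.g. at y = -80, 0, 80 mm
- case_hinge (a point): middle of the hinge line, at the top of the rear wall, of the keepsake case: a fixed dark wooden box, walls 16 mm high and 4 mm thick, inner floor 5 mm above the dresser, under a clear cover 56 mm high (72 mm in all). In these axes (x from front to back, y along the hinge, z up) the box reaches from x = -124 mm (front) to 0 and y = -150 to 150 mm
- notch (a point): middle of the top outer edge of the case's front wall (16 mm above the dresser; axes as case_hinge). Directly above it the shut cover's 4 mm thick front wall is cut away: a notch 64 mm wide and 10 mm high (z = 0 to 10 mm), leading straight into the case
- cover (a joint): angle of the cover about its hinge, rad: 0 shut, grows as its front edge goes up and back, stop at 1.6. Stiff hinge: the cover stays where it is left; about 2 to 2.5 N at the front edge moves it. The cover is a 150 g shell, 124 x 300 x 56 mm, walls 4 mm, open below, hinged at the lower edge of its rear wall
- opener_grip (a point): the opener: a wooden handle 75 mm long, 14 mm wide, 18 mm tall, with a flat steel blade 52 mm long, 14 mm wide, 3 mm thick running on from its front end at mid-height; 60 g. Origin on the handle's axis, 9 mm above its underside, 30 mm behind the handle's front end; x points along the blade, z up. It starts lying on the tray
- opener_tip (a point): middle of the end of the opener's blade, 82 mm ahead (+x) of opener_grip
- tray: flat brushed-aluminium tray, fixed, 170 mm (x) by 270 mm (y), 6 mm thick, no rim. Origin at the centre of its underside, z up
- bin1_mid (a point): one of up to three alike open oak bins (absent ones read None), 76 mm long (x), 30 mm wide (y), flat sides 30 mm tall, 90 g. Origin amid length and width, 17 mm above the underside; z up, +x to its back. A steel back plate, rear face at x = 38 mm, ends 34 mm above the underside (z = 17 mm). Starts upright on the case floor, back towards the hinge, about 92 mm from its neighbours
- bin2_mid (a point): a bin like bin1. Its hanger, as on all bins: at the top of the back plate a tongue 26 mm wide, 4 mm thick goes back 10 mm (underside at z = 13 mm from this origin, top 17 mm), then turns up into a lip 4 mm thick, x = 44 to 48 mm, whose top edge is at z = 37 mm (54 mm above the underside)
- bin3_mid (a point): a bin like bin1; hanger as told for bin2
- bottle: chunky glass cologne bottle, 35 x 70 mm, with its black cap 106 mm tall, stands on the tray: leave alone. Origin under its centre
- atomizer: slim metal atomizer, 18 mm across, 89 mm tall, stands on the tray: leave alone. Origin under its centre
- brush: wooden beard brush, 120 x 45 mm, 34 mm tall, on the dresser: leave alone. Origin under its centre
- candle: white ceramic jar with a wooden lid, 72 mm across, 80 mm tall, on the dresser: leave alone. Origin under its centre
Mind the look-alikes: they are no part of the job. What is shaped like the part that bears opener_grip but orange or purple is not meant.

How it is judged:
By the outcome, as a careful person would: the job done as asked, in the order asked, and still so for the second after the job is handed in, with the robot touching nothing.
Of bin1, bin2, bin3 only 2 to 3 are there at a start; the rules pass over those that are not, and their reading is None.
At some moment in a run one of bin1, bin2, bin3, opener may be knocked a few centimetres aside while the robot is not near it.
It also fails if it takes over 208 s, if anything falls off the work surface, if the arm or the gripper's body presses on something with over 40 N, if the wrist force passes 120 N, or if a joint passes its speed limit or range.

### The arm

A 7-joint arm with a two-finger parallel gripper is mounted at the origin on the work surface. World frame = base frame: x ahead of the robot, y to its left, z up, the work surface at z = 0. Lengths are in m, angles in rad, forces in N, time in s.
With the tool pointing down it reaches from about 0.4 to 0.875 m from the base axis. Payload 6.5 kg.
Tool frame: the origin (TCP) lies midway between the tips of the shut fingers; the grasp point (between the pads) lies grasp_offset behind it (grasp_offset is the distance from the TCP to the grasp point, in m); z points along the fingers, x is the direction in which the jaws open and shut, and the axes are right-handed (so a half turn about z gives the same grasp; the last joint's range is limited). The gripper opens to 85 mm and grips with 20 to 120 N. Pads are 22 mm wide; open, the fingers measure 114 mm over their backs; the gripper's body (76 mm by 85 mm) begins 54 mm behind the grasp point. The pads swing forward as they close: fully open they stand 13 mm farther back than shut.
Start: joints at [-1.397, 0.536, -0.004, 1.538, 0.003, 1.067, -0.071], TCP at [0.154, 0.631, 0.231] pointing down, gripper open.
Joint ranges: [-2.7, 2.7], [-0.37, 2.16], [-1.27, 1.26], [0.24, 2.4], [-1.31, 4.45], [0.19, 1.91], [-2.76, 2.76]. Speed limits (rad/s): [2.39, 2.39, 3.14, 3.14, 3.14, 3.14, 3.14].

### API

Orientations are given as a rotation vector (axis times angle).
In Python, from rig import * gives the robot as it stands.
- The arm moves only by the tool apply_moves, never from a script. Its argument "rows" is a list of rows, each a list of 2 entries, a list of its own where there are three numbers: the shift along the tool's x, y, z in mm, then the turn, a rotation vector about the tool's x, y, z in rad. A call has 1 to 5 rows; each row is the pose to reach, as a shift and turn from the pose commanded when the call began, along the tool's axes at that moment; what a row does not reach only later rows make up. A row lasts 1/10 s, in which the tool goes at most 50 mm and 8.59 degrees, less where a joint would pass 70% of its speed; a pose out of reach is approached as far as the arm can. A call with a gripper value outside its range is refused whole. "gripper" is the finger opening in mm, from 0 to 85.4, set as the call begins (left out, the last holds). The fingers move at their own pace and stop on an object; "squeeze" is the grip in N (left out, the last holds). Time passes only in rows, so rows that repeat a pose let the fingers close. It gives the time, the measured TCP pose, the force and the opening at its end, in the units of the state.
- read_state(): the state, without advancing time (a new reading comes with each control period).
- read_camera(name): name is "scene" or "top" or "wrist"; returns (picture, depth): 384x512x3 uint8, red, green, blue; 384x512 float32, m along the optical axis (not along the pixel's ray), 0 where there is no reading.
- calibration(name): a dict with "fov_y" (degrees; the focal length in pixels is half the picture's height over the tangent of half this angle, whatever the lens; pixels are square), "cx", "cy" (the principal point, pixels), "pose" (4x4, takes a point from camera to world coordinates); the wrist camera has in their place "tool_from_camera" (4x4, takes a point from camera to tool coordinates, whose origin is the TCP and whose axes are the tool frame's). Camera axes: x right, y up, looking along -z (the intrinsics and any distortion apply to the point x, -y, -z); pixel columns grow to the right and rows downward; lengths in m; the calibration is good to about 2 mm. A picture is of the moment at which its call begins: read the wrist's pose just before it. calibration takes no time and is no camera call.
- sign_off(): hands the job in, once; it reports no verdict.
The state is a dict: "t": time; "joint_pos": joint angles; "joint_velocities": joint speeds; "joint_efforts": joint torques, N m; "eef_pos": TCP position; "tcp_rot": TCP orientation; "ft_force": force on the tool from outside, world axes, zero at the start; "wrist_torque": the same for the moment, N m; "gripper_width": finger opening in m.
Only numpy, scipy, OpenCV 4.12 (cv2) and the standard library are available. Lean on these libraries where they do the work, as an engineer would, in place of code of your own. Each camera call takes 0.05 s, during which the arm holds its last target.

## Working session

There is one attempt and no reset: what is moved stays moved. The work goes in short steps, Python scripts to look and compute and a tool call to move; the robot and the scene stay as the last step left them, time stands still between calls to the robot, and variables do not carry over. Pictures are saved under pics/ and viewed, and the job is handed in when it is done.

Besides the shell and the picture viewer there is one more tool, called after "Request:" as name(argument=value, ...), one argument or row to a line, values as JSON. apply_moves: Moves the arm, as the interface text tells. Its arguments: {"type":"object","properties":{"rows":{"type":"array","items":{"type":"array"}},"gripper":{"type":"number"},"squeeze":{"type":"number"}},"required":["rows"]}

```bash
ls; mkdir -p pics; python3 - <<'E'
from rig import *
import cv2,numpy as np
s=read_state();print(s)
for n in ["scene","top","wrist"]:
    p,d=read_camera(n); cv2.imwrite(f"pics/{n}0.png",p[:,:,::-1]); np.save(f"pics/{n}0d.npy",d)
    c=calibration(n);print(n,{k:(np.round(v,4).tolist() if hasattr(v,'shape') else v) for k,v in c.items()})
E
```

```text
pics
{'t': 0.0, 'joint_pos': array([-1.39720334,  0.53715641, -0.00442126,  1.53891648,  0.00261102,
        1.06730107, -0.07120181]), 'joint_velocities': array([ 9.87201325e-05, -9.82707964e-04, -5.93567554e-04,  1.33461054e-03,
        1.04847008e-03,  7.54265945e-04,  3.42741213e-04]), 'joint_efforts': array([-6.18906361e-04, -5.83406603e+01,  1.04833122e+00, -2.59106988e+01,
        1.23760346e-02,  9.35002521e-03,  3.45896683e-05]), 'eef_pos': array([0.15425333, 0.63075646, 0.23040269]), 'tcp_rot': array([ 2.47018841e+00,  1.93911601e+00, -2.04134474e-03]), 'ft_force': array([ 0.1280676 , -0.22781318, -0.33326497]), 'wrist_torque': array([ 0.03491628,  0.0393249 , -0.06793282]), 'gripper_width': 0.08532784669277615}
scene {'fov_y': 48.81705598342035, 'cx': 258.6035420147158, 'cy': 194.39835566594311, 'pose': [[-0.5814, -0.5297, 0.6176, 1.2598], [0.8134, -0.3618, 0.4555, 0.6491], [-0.0178, 0.7672, 0.6412, 0.9487], [0.0, 0.0, 0.0, 1.0]]}
top {'fov_y': 43.90124262684336, 'cx': 260.7920123935197, 'cy': 196.25710453047267, 'pose': [[0.0179, 0.996, -0.0871, 0.3387], [-0.9998, 0.0173, -0.0068, 0.0338], [-0.0053, 0.0872, 0.9962, 1.6485], [0.0, 0.0, 0.0, 1.0]]}
wrist {'fov_y': 67.17254132824175, 'cx': 252.8470547474424, 'cy': 192.2581090601326, 'tool_from_camera': [[1.0, -0.0003, 0.0004, 0.0], [-0.0001, -0.9583, -0.2859, -0.072], [0.0005, 0.2859, -0.9583, -0.1425], [0.0, 0.0, 0.0, 1.0]]}
```

View pics/scene0.png

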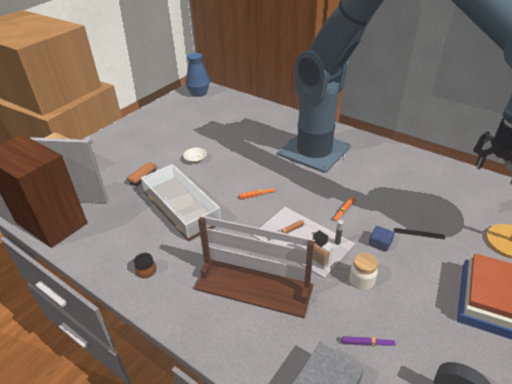

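View pics/top0.png

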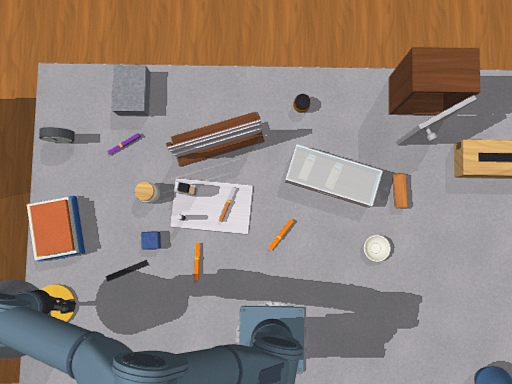

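View pics/wrist0.png

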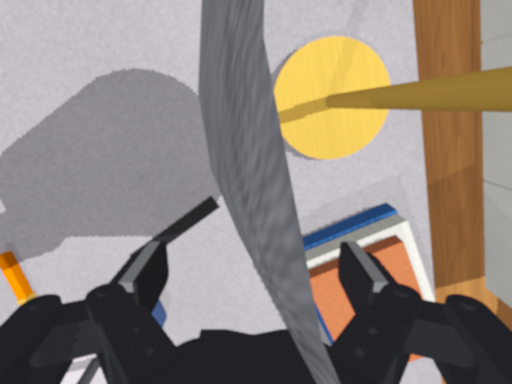

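```bash
cat > h.py <<'E'
import numpy as np,cv2
from scipy.spatial.transform import Rotation as R
from rig import *
def cam(n,st=None):
    c=calibration(n); f=192/np.tan(np.radians(c["fov_y"])/2)
    if "pose" in c: P=np.array(c["pose"])
    else:
        T=np.eye(4);T[:3,:3]=R.from_rotvec(st["tcp_rot"]).as_matrix();T[:3,3]=st["eef_pos"]
        P=T@np.array(c["tool_from_camera"])
    return f,c["cx"],c["cy"],P
def plane(C,uv,z):
    f,cx,cy,P=C; uv=np.atleast_2d(np.asarray(uv,float))
    d=np.c_[(uv[:,0]-cx)/f,-(uv[:,1]-cy)/f,-np.ones(len(uv))]@P[:3,:3].T
    o=P[:3,3]; return o+d*((z-o[2])/d[:,2])[:,None]
def dpts(C,uv,dep):
    f,cx,cy,P=C; uv=np.atleast_2d(np.asarray(uv,float))
    d=np.c_[(uv[:,0]-cx)/f,-(uv[:,1]-cy)/f,-np.ones(len(uv))]*np.asarray(dep).reshape(-1,1)
    return d@P[:3,:3].T+P[:3,3]
def proj(C,p):
    f,cx,cy,P=C; q=(np.atleast_2d(p)-P[:3,3])@P[:3,:3]
    return np.c_[cx+f*q[:,0]/-q[:,2], cy-f*q[:,1]/-q[:,2]]
def cloud(C,d):
    v,u=np.mgrid[0:d.shape[0],0:d.shape[1]]
    return dpts(C,np.c_[u.ravel(),v.ravel()],d.ravel()).reshape(*d.shape,3)
def snap(n,tag):
    st=read_state(); p,d=read_camera(n); cv2.imwrite(f"pics/{n}_{tag}.png",p[:,:,::-1])
    np.savez(f"pics/{n}_{tag}.npz",p=p,d=d,pos=st["eef_pos"],rot=st["tcp_rot"])
    return p,d,cam(n,st),st
E
python3 - <<'E'
import cv2,numpy as np
p=cv2.imread("pics/top0.png")
c=cv2.resize(p[130:220,160:400],None,fx=3.3,fy=3.3,interpolation=cv2.INTER_CUBIC);cv2.imwrite("pics/topz.png",c)
from h import *
d=np.load("pics/top0d.npy");C=cam("top");W=cloud(C,d)
for n,u in dict(case1=(293,148),case2=(287,178),case3=(380,170),case4=(372,206),cin=(315,160),bot=(185,186),tray=(240,190),hand=(225,213),rack=(215,130),dresser=(300,250),jar=(146,190),opener=(225,210),brush=(401,190)).items():
    print(n,np.round(W[u[1],u[0]],4), np.round(plane(C,u,0)[0],3))
E
```

```text
case1 [ 0.6543 -0.0646  0.0007] [ 0.654 -0.065  0.   ]
case2 [ 0.5392 -0.0417  0.0705] [ 0.548 -0.045  0.   ]
case3 [ 0.5709 -0.3505  0.0745] [ 0.582 -0.369  0.   ]
case4 [ 0.455  -0.3386  0.0088] [ 0.456 -0.341  0.   ]
cin [ 0.6018 -0.1347  0.0684] [ 0.613 -0.142  0.   ]
bot [0.5017 0.2903 0.1161] [0.514 0.31  0.   ]
tray [0.5024 0.1173 0.0095] [0.503 0.118 0.   ]
hand [0.4209 0.1657 0.029 ] [0.422 0.168 0.   ]
rack [0.7102 0.2086 0.0165] [0.714 0.21  0.   ]
dresser [ 0.2997 -0.0927  0.0041] [ 0.3   -0.093  0.   ]
jar [0.4901 0.4255 0.0787] [0.498 0.445 0.   ]
opener [0.4319 0.1671 0.0152] [0.433 0.168 0.   ]
brush [ 0.5088 -0.4297  0.0402] [ 0.513 -0.441  0.   ]
```

View pics/topz.png

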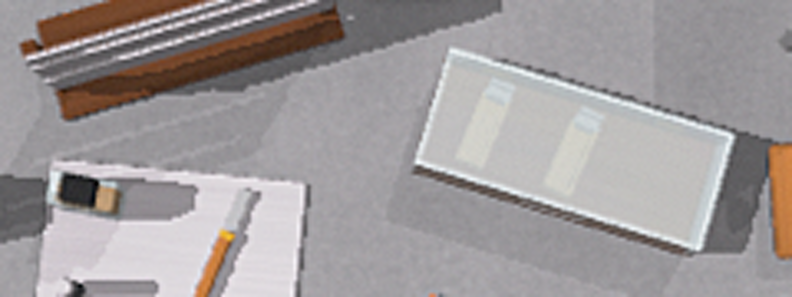

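```bash
cat >> h.py <<'E'
def Rdown(yaw,pitch=0.0):
    """tool z = forward-tilted: horizontal dir 'yaw' (world). pitch=0 straight down, pitch>0 tool z leans toward yaw dir (wrist back).
    tool x = jaws, perpendicular to yaw dir. tool y: camera is on -y."""
    f=np.array([np.cos(yaw),np.sin(yaw),0]);dn=np.array([0,0,-1.])
    z=np.cos(pitch)*dn+np.sin(pitch)*f
    l=np.array([-np.sin(yaw),np.cos(yaw),0])
    return z,l
def frame(yaw,pitch=0.0,camfront=True):
    z,l=Rdown(yaw,pitch)
    x=-l if camfront else l      # y = z x x
    y=np.cross(z,x); return np.c_[x,y,z]
def delta(pos,M,st=None):
    st=st or read_state(); R0=R.from_rotvec(st["tcp_rot"]).as_matrix()
    sh=R0.T@(np.asarray(pos)-st["eef_pos"])*1000
    rv=R.from_matrix(R0.T@M).as_rotvec()
    print("shift mm",np.round(sh,1).tolist(),"rot",np.round(rv,3).tolist(),"| rows>=",round(max(np.linalg.norm(sh)/50,np.linalg.norm(rv)/0.15),1))
E
python3 - <<'E'
from h import *
st=read_state();print(np.round(R.from_rotvec(st["tcp_rot"]).as_matrix(),3))
d=np.load("pics/wrist0d.npy");print(d[150,230],d[100,230],d[300,300])
for cf in (True,False): print(np.round(frame(0,0,cf),2)); delta([0.42,0.15,0.33],frame(0.3,0,cf))
E
```

```text
[[ 0.237  0.971 -0.   ]
 [ 0.971 -0.237 -0.001]
 [-0.001  0.    -1.   ]]
0.0 0.0 0.0
[[ 0. -1.  0.]
 [-1.  0.  0.]
 [-0. -0. -1.]]
shift mm [-404.2, 372.3, -98.8] rot [0.002, 0.0, 2.602] | rows>= 17.3
[[-0.  1.  0.]
 [ 1.  0.  0.]
 [ 0.  0. -1.]]
shift mm [-404.2, 372.3, -98.8] rot [-0.0, 0.001, -0.54] | rows>= 11.2
```

```bash
python3 - <<'E'
import cv2,numpy as np
a=cv2.imread("pics/scene0.png")[90:260,420:512];b=cv2.imread("pics/top0.png")[250:384,0:130]
a=cv2.resize(a,None,fx=3.4,fy=3.4,interpolation=2);b=cv2.resize(b,None,fx=3.4,fy=3.4,interpolation=2)
h=max(a.shape[0],b.shape[0]);o=np.zeros((h,a.shape[1]+b.shape[1],3),np.uint8);o[:a.shape[0],:a.shape[1]]=a;o[:b.shape[0],a.shape[1]:]=b;cv2.imwrite("pics/z.png",o)
E
```

```text
(no output)
```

View pics/z.png

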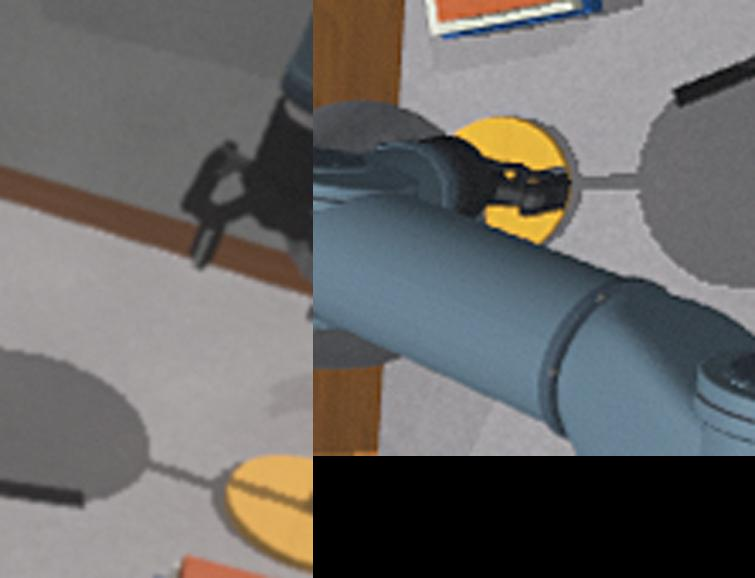

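Request:
apply_moves(
  rows=[
    [[-40,20,0],[0,0,0]],
    [[-85,50,0],[0,0,0]],
    [[-130,90,0],[0,0,0]],
    [[-170,120,-10],[0,0,0]],
    [[-200,150,-20],[0,0,0]],
  ],
)

```text
t: 0.65
eef_pos: [0.2485, 0.4061, 0.2491]
tcp_rot: [2.47, 1.94, -0.003]
ft_force: [1.1, 0.0, 0.6]
gripper_width: 0.0854
```

```bash
python3 - <<'E'
from h import *
delta([0.38,0.16,0.33],frame(0.3,0,False))
E
```

```text
shift mm [-208.1, 186.0, -80.7] rot [-0.001, 0.002, -0.539] | rows>= 5.8
```

Request:
apply_moves(
  rows=[
    [[-35,31,-14],[0,0,-0.09]],
    [[-70,62,-28],[0,0,-0.18]],
    [[-105,93,-42],[0,0,-0.27]],
    [[-140,124,-56],[0,0,-0.36]],
    [[-174,155,-68],[0,0,-0.45]],
  ],
)

```text
t: 1.15
eef_pos: [0.3583, 0.2009, 0.3183]
tcp_rot: [-1.972, -2.446, -0.001]
ft_force: [0.6, 0.4, -0.1]
gripper_width: 0.0853
```

Request:
apply_moves(
  rows=[
    [[-17,40,-6],[0,0,-0.045]],
    [[-17,40,-12],[0,0,-0.09]],
    [[-17,40,-12],[0,0,-0.09]],
  ],
)

```text
t: 1.45
eef_pos: [0.4013, 0.1942, 0.33]
tcp_rot: [1.866, 2.527, 0.001]
ft_force: [-0.5, 1.0, 0.2]
gripper_width: 0.0856
```

```bash
python3 - <<'E'
from h import *
p,d,C,st=snap("wrist","1"); print(st["t"],st["eef_pos"],st["joint_pos"])
W=cloud(C,d)
E
```

```text
1.45 [0.40126364 0.19416891 0.32997127] [-0.78261755  0.06687143  0.24465462  1.93764202 -0.01784796  1.13822313
  1.3383001 ]
```

View pics/wrist_1.png

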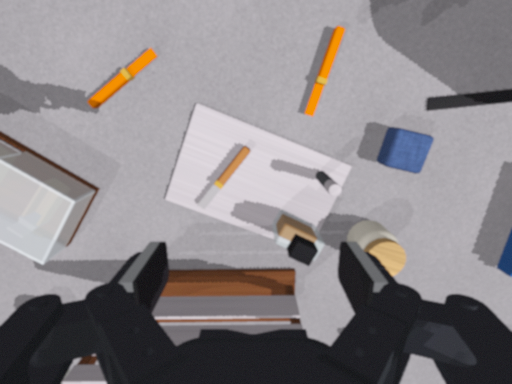

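```bash
python3 - <<'E'
from h import *
z=np.load("pics/wrist_1.npz");p=z["p"];st=dict(eef_pos=z["pos"],tcp_rot=z["rot"]);C=cam("wrist",st)
hsv=cv2.cvtColor(p,cv2.COLOR_RGB2HSV)
m=((hsv[...,0]<25)&(hsv[...,1]>110)&(hsv[...,2]>90)).astype(np.uint8);r=np.zeros_like(m);r[135:215,180:265]=m[135:215,180:265]
v,u=np.nonzero(r);P=plane(C,np.c_[u,v],0.020)[:,:2];mu=P.mean(0)
w,V=np.linalg.eigh(np.cov(P.T));ax=V[:,1];
t=(P-mu)@ax;n=(P-mu)@V[:,0];print(len(u),mu,ax,t.min()*1e3,t.max()*1e3,n.min()*1e3,n.max()*1e3,np.degrees(np.arctan2(ax[1],ax[0])))
cv2.imwrite("pics/z.png",cv2.resize(p[90:270,150:400,::-1],None,fx=3.2,fy=3.2,interpolation=2))
# tray corners
tr=((hsv[...,1]<25)&(hsv[...,2]>185)).astype(np.uint8)
cs,_=cv2.findContours(tr,0,2);c=max(cs,key=cv2.contourArea);print(cv2.contourArea(c),cv2.minAreaRect(c))
b=cv2.boxPoints(cv2.minAreaRect(c));print(plane(C,b,0.006))
print(z["d"][180,230])
E
```

```text
345 [0.4314652  0.16772138] [-0.92953123  0.36874341] -39.152825907412954 38.882692083284844 -5.809107672937884 6.038133761090276 158.36185913662592
13434.0 ((255.4655303955078, 181.08621215820312), (167.6829071044922, 102.3181381225586), 21.801406860351562)
[[0.52140164 0.06366406 0.006     ]
 [0.35312854 0.08813674 0.006     ]
 [0.37277506 0.35519408 0.006     ]
 [0.55471626 0.35724732 0.006     ]]
0.48084524
```

View pics/z.png

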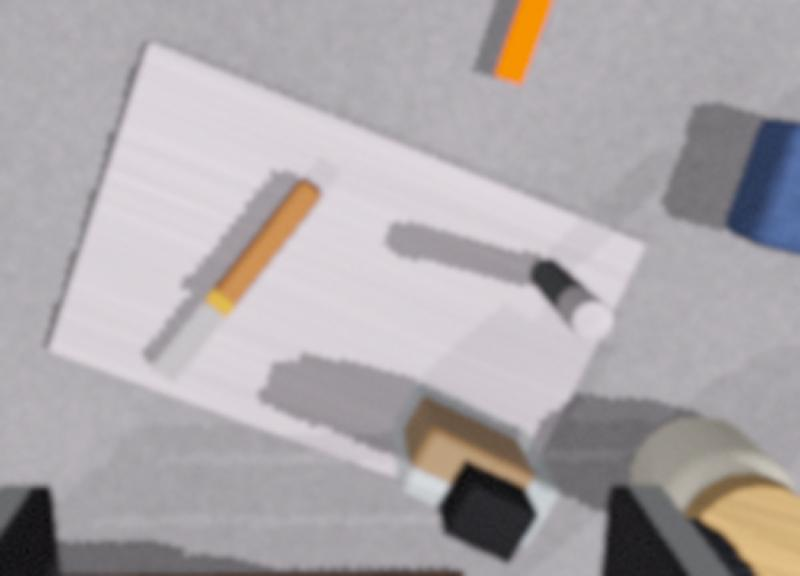

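```bash
python3 - <<'E'
from h import *
delta([0.4335,0.167,0.1],frame(-0.377,0,False))
E
```

```text
shift mm [-36.2, 23.7, 229.4] rot [-0.0, -0.0, 0.676] | rows>= 4.7
```

Request:
apply_moves(
  rows=[
    [[-7,5,46],[0,0,0.136]],
    [[-14,10,92],[0,0,0.272]],
    [[-22,14,138],[0,0,0.408]],
    [[-29,19,184],[0,0,0.544]],
    [[-36,24,229],[0,0,0.676]],
  ],
  gripper=60,
)

```text
t: 2.0
eef_pos: [0.4329, 0.1677, 0.0986]
tcp_rot: [-2.601, -1.761, 0.001]
ft_force: [-0.0, 0.9, 1.0]
gripper_width: 0.0601
```

```bash
python3 - <<'E'
from h import *
p,d,C,st=snap("wrist","2"); print(st["t"],st["eef_pos"],st["gripper_width"])
delta([0.4335,0.167,0.011],frame(-0.377,0,False),st)
print(proj(C,[[0.4315,0.1677,0.024],[0.5142,0.1349,0.015],[0.4335,0.167,0.024]]))
E
```

```text
2.0 [0.43291319 0.16769093 0.09863451] 0.06005457337745078
shift mm [-0.4, 0.8, 87.6] rot [-0.0, 0.0, -0.004] | rows>= 1.8
[[252.15882312 199.45099341]
 [252.53811354 289.63989911]
 [252.27783857 201.99406261]]
```

View pics/wrist_2.png

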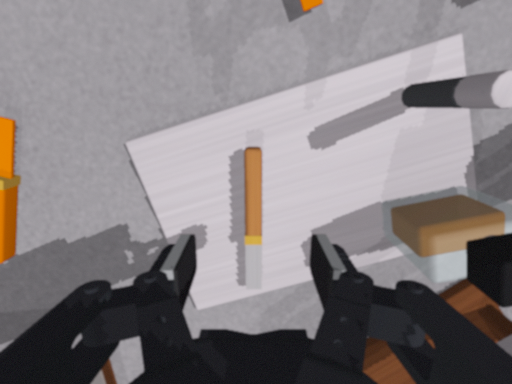

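Request:
apply_moves(
  rows=[
    [[0,1,44],[0,0,0]],
    [[0,1,75],[0,0,0]],
    [[0,1,88],[0,0,0]],
    [[0,1,88],[0,0,0]],
  ],
)

```text
t: 2.45
eef_pos: [0.4335, 0.1671, 0.012]
tcp_rot: [-2.595, -1.769, 0.004]
ft_force: [-1.2, -0.2, 0.7]
gripper_width: 0.0601
```

Request:
apply_moves(
  rows=[
    [[0,0,0],[0,0,0]],
    [[0,0,0],[0,0,0]],
    [[0,0,0],[0,0,0]],
    [[0,0,0],[0,0,0]],
    [[0,0,0],[0,0,0]],
  ],
  gripper=0,
  squeeze=60,
)

```text
t: 2.95
eef_pos: [0.4358, 0.1675, 0.014]
tcp_rot: [-2.597, -1.768, -0.004]
ft_force: [-1.7, -0.6, 11.7]
gripper_width: 0.0122
```

Request:
apply_moves(
  rows=[
    [[0,0,-5],[0,0,0]],
    [[0,0,-20],[0,0,0]],
    [[0,0,-50],[0,0,0]],
    [[0,0,-90],[0,0,0]],
    [[0,0,-90],[0,0,0]],
  ],
)

```text
t: 3.45
eef_pos: [0.4379, 0.1681, 0.1069]
tcp_rot: [2.597, 1.766, 0.013]
ft_force: [0.7, 0.2, 0.1]
gripper_width: 0.0121
```

```bash
python3 - <<'E'
from h import *
p,d,C,st=snap("wrist","3"); print(st["t"],st["eef_pos"],st["gripper_width"],st["ft_force"])
p,d,C,st=snap("scene","3")
E
```

```text
3.45 [0.43786962 0.1680937  0.10691069] 0.012099410901182439 [0.70560676 0.22848939 0.12846305]
```

View pics/wrist_3.png

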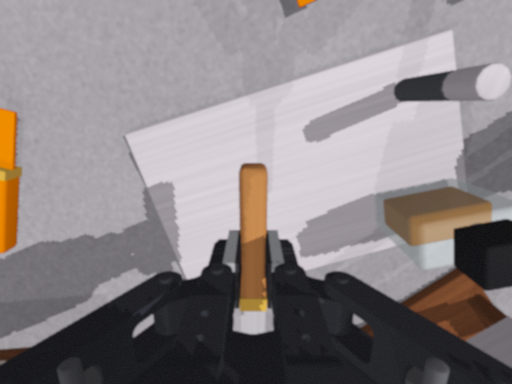

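Request:
apply_moves(
  rows=[
    [[0,0,0],[0,0,0]],
    [[0,0,0],[0,0,0]],
  ],
)

```text
t: 3.75
eef_pos: [0.4341, 0.1666, 0.1017]
tcp_rot: [-2.597, -1.767, 0.003]
ft_force: [0.6, 0.4, -1.1]
gripper_width: 0.0124
```

```bash
python3 - <<'E'
from h import *
st=read_state(); print(st["t"],st["eef_pos"],st["joint_velocities"].round(3),st["tcp_rot"])
z=np.load("pics/wrist_3.npz");C=cam("wrist",dict(eef_pos=z["pos"],tcp_rot=z["rot"]))
# opener in tool frame: rear top edge & front band at depth of top face
c=calibration("wrist");f=C[0];T=np.array(c["tool_from_camera"])
for uv in [(253,164),(253,309),(253,300),(240,200),(267,200)]:
    d=np.array([(uv[0]-C[1])/f,-(uv[1]-C[2])/f,-1.]);d=T[:3,:3]@d;o=T[:3,3]
    for zt in (-0.012,-0.015): print(uv,zt,np.round((o+d*(zt-o[2])/d[2])*1e3,1))
print(z["d"][200:260:20,253])
E
```

```text
3.75 [0.43408885 0.16659381 0.1016571 ] [ 0.002  0.003 -0.    -0.004  0.001  0.    -0.   ] [-2.59700646 -1.7674444   0.00324877]
(253, 164) -0.012 [  0.1 -46.6 -12. ]
(253, 164) -0.015 [  0.1 -47.2 -15. ]
(253, 309) -0.012 [  0.2  32.2 -12. ]
(253, 309) -0.015 [  0.2  29.8 -15. ]
(253, 300) -0.012 [  0.2  26.5 -12. ]
(253, 300) -0.015 [  0.2  24.3 -15. ]
(240, 200) -0.012 [ -6.  -29.2 -12. ]
(240, 200) -0.015 [ -5.9 -30.2 -15. ]
(267, 200) -0.012 [  6.8 -29.2 -12. ]
(267, 200) -0.015 [  6.6 -30.2 -15. ]
[0.13942824 0.14295733 0.14419965]
```

View pics/scene_3.png

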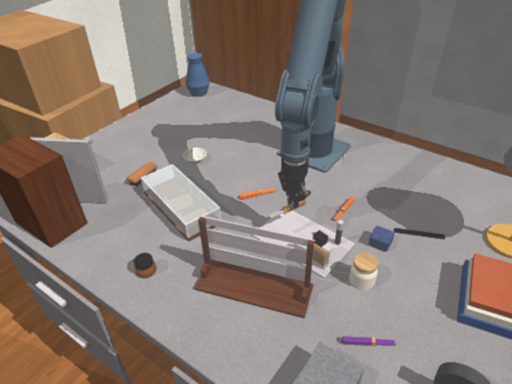

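```bash
python3 - <<'E'
from h import *
C=cam("top");q=np.array([(452,48),(733,132),(700,245),(415,165)])/3.3+[160,130]
P=plane(C,q,0.072);print(P.round(3));
for i in range(4): e=P[(i+1)%4]-P[i];print(np.linalg.norm(e),np.degrees(np.arctan2(e[1],e[0])))
mid=(P[2]+P[3])/2;print("front mid",mid)
delta([0.40,-0.14,0.28],frame(-0.29,0,False))
E
```

```text
[[ 0.653 -0.074  0.072]
 [ 0.571 -0.358  0.072]
 [ 0.456 -0.325  0.072]
 [ 0.532 -0.038  0.072]]
0.29602960759922264 -105.92332799612039
0.11982051542253498 163.72886543797665
0.2969504799295154 75.18525369273644
0.12557356619763713 -16.650026021637995
front mid [ 0.49429895 -0.18108534  0.072     ]
shift mm [-298.0, 80.5, -178.0] rot [-0.001, 0.002, -0.086] | rows>= 7.1
```

Request:
apply_moves(
  rows=[
    [[0,0,-45],[0,0,0]],
    [[-20,10,-90],[0,0,-0.04]],
    [[-60,20,-120],[0,0,-0.09]],
    [[-100,30,-150],[0,0,-0.09]],
    [[-145,40,-170],[0,0,-0.09]],
  ],
)

```text
t: 4.25
eef_pos: [0.4193, 0.0184, 0.2727]
tcp_rot: [2.514, 1.884, 0.001]
ft_force: [1.8, 0.0, -1.4]
gripper_width: 0.0122
```

Request:
apply_moves(
  rows=[
    [[-45,8,-5],[0,0,0]],
    [[-90,16,-8],[0,0,0]],
    [[-130,24,-8],[0,0,0]],
    [[-150,28,-8],[0,0,0]],
    [[-150,28,-8],[0,0,0]],
  ],
)

```text
t: 4.75
eef_pos: [0.4028, -0.1353, 0.279]
tcp_rot: [2.521, 1.875, -0.003]
ft_force: [-0.6, 0.0, -1.0]
gripper_width: 0.0118
```

```bash
python3 - <<'E'
from h import *
p,d,C,st=snap("wrist","4"); print(st["t"],st["eef_pos"],st["joint_velocities"].round(2))
E
```

```text
4.75 [ 0.40275441 -0.13528943  0.2790112 ] [-0.04 -0.   -0.07  0.01 -0.02  0.   -0.06]
```

View pics/wrist_4.png

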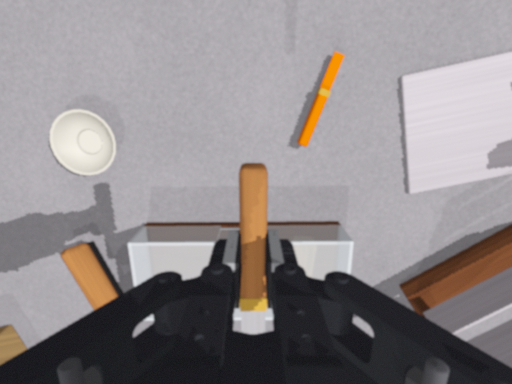

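```bash
python3 - <<'E'
from h import *
z=np.load("pics/wrist_4.npz");p=z["p"];st=dict(eef_pos=z["pos"],tcp_rot=z["rot"]);C=cam("wrist",st)
cv2.imwrite("pics/z.png",cv2.resize(p[205:265,120:360,::-1],None,fx=3.3,fy=3.3,interpolation=2))
hsv=cv2.cvtColor(p,cv2.COLOR_RGB2HSV)
m=(hsv[...,1]>80)&(hsv[...,2]<150)
for u in (155,180,200,220,290,310,330): 
    v=np.nonzero(m[210:240,u])[0]+210; print(u,v)
for v in (222,223,224): print(v,np.nonzero(m[v,120:235])[0][[0,-1]]+120,np.nonzero(m[v,275:360])[0][[0,-1]]+275)
for L,zz in ((( 129,241.5),.072),((353,241.5),.072),((148,225.5),.016),((338,225),.016),((148,221.5),0),((338,221.5),0)): print(L,zz,plane(C,L,zz)[0].round(4))
E
```

```text
155 [224]
180 [223 224]
200 [223 224]
220 [223 224]
290 [223]
310 [223 224]
330 [222 223]Traceback (most recent call last):
  File "<stdin>", line 8, in <module>
IndexError: index 0 is out of bounds for axis 0 with size 0
```

View pics/z.png

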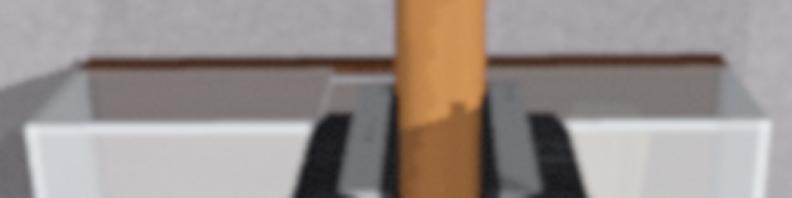

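```bash
python3 - <<'E'
from h import *
z=np.load("pics/wrist_4.npz");p=z["p"];st=dict(eef_pos=z["pos"],tcp_rot=z["rot"]);C=cam("wrist",st)
for a,b,zz in (((128.5,242),(352.7,241.7),.072),((144.8,226),(338.8,224.5),.016),((144.8,224),(338.8,222),0.0)):
    P=plane(C,[a,b],zz);e=P[1]-P[0];print(zz,P.round(4).tolist(),np.linalg.norm(e),"yaw",np.degrees(np.arctan2(-e[0],e[1])),"mid",P.mean(0).round(4))
print("notch left top", plane(C,[(220,226.5),(220,229.5)],.016)[0])
E
```

```text
0.072 [[0.452, -0.3232, 0.072], [0.537, -0.0375, 0.072]] 0.2980924929866651 yaw -16.560460618503452 mid [ 0.4945 -0.1804  0.072 ]
0.016 [[0.4534, -0.3222, 0.016], [0.5353, -0.0398, 0.016]] 0.2939936744917584 yaw -16.173999619075143 mid [ 0.4943 -0.181   0.016 ]
0.0 [[0.455, -0.3291, 0.0], [0.5391, -0.036, 0.0]] 0.30487829024198343 yaw -16.01712720918617 mid [ 0.497  -0.1825  0.    ]
notch left top [ 0.48688275 -0.21309209  0.016     ]
```

```bash
python3 - <<'E'
from h import *
T=np.array(calibration("wrist")["tool_from_camera"])
for k in (3,4):
    z=np.load(f"pics/wrist_{k}.npz");C=cam("wrist",dict(eef_pos=z["pos"],tcp_rot=z["rot"]));W=[]
    u,v=np.meshgrid(np.arange(248,259),np.arange(175,290,8));
    Cc=(C[0],C[1],C[2],T);P=dpts(Cc,np.c_[u.ravel(),v.ravel()],z["d"][v.ravel(),u.ravel()])*1e3
    for i,vv in enumerate(range(175,290,8)): print(vv,np.median(P[i*11:(i+1)*11],0).round(1),end=";")
    print()
st=read_state();M=frame(-0.284,0,False)
e=M[:,1]
tipw=np.array([0.4945,-0.181,0.020])-0.015*e     # tip 15mm before front face
tcp=tipw-0.084*e; tcp[2]=0.060
delta(tcp,M,st); print(tcp)
E
```

```text
175 [  0.1 -40.9 -10. ];183 [  0.1 -37.1 -10. ];191 [  0.1 -33.1  -9.9];199 [  0.1 -29.1 -10.2];207 [  0.1 -24.9  -9.8];215 [  0.1 -20.8  -9.8];223 [  0.1 -16.7 -10.1];231 [  0.1 -12.5 -10.3];239 [  0.1  -8.1 -10.4];247 [  0.1  -3.6 -10.1];255 [  0.1   0.9 -10.3];263 [ 0.1  5.7 -9.8];271 [  0.1  10.3 -10. ];279 [  0.1  15.1 -10.1];287 [ 0.1 20.  -9.9];
175 [  0.1 -40.9 -10. ];183 [  0.1 -37.1 -10.2];191 [  0.1 -33.1 -10. ];199 [  0.1 -29.2 -10.4];207 [  0.1 -24.9  -9.8];215 [  0.1 -21.  -10.4];223 [  0.1 -16.8 -10.3];231 [  0.1 -12.4 -10.2];239 [  0.1  -8.  -10. ];247 [ 0.1 -3.5 -9.9];255 [  0.1   1.  -10. ];263 [ 0.1  5.7 -9.9];271 [ 0.1 10.4 -9.9];279 [  0.1  14.9 -10.3];287 [  0.1  19.9 -10. ];
shift mm [-20.1, 2.5, 218.9] rot [-0.001, 0.001, -0.005] | rows>= 4.4
[ 0.39946571 -0.15326043  0.06      ]
```

Request:
apply_moves(
  rows=[
    [[-6,1,45],[0,0,0]],
    [[-12,1,95],[0,0,0]],
    [[-18,2,145],[0,0,0]],
    [[-20,2,190],[0,0,0]],
    [[-20,2,219],[0,0,0]],
  ],
)

```text
t: 5.3
eef_pos: [0.3982, -0.1502, 0.0571]
tcp_rot: [-2.511, -1.882, 0.005]
ft_force: [0.3, 0.4, -0.7]
gripper_width: 0.0117
```

Request:
apply_moves(
  rows=[
    [[0,0,20],[0,0,0]],
    [[0,0,40],[0,0,0]],
    [[0,0,40],[0,0,0]],
    [[0,0,40],[0,0,0]],
  ],
)

```text
t: 5.7
eef_pos: [0.4, -0.1511, 0.0204]
tcp_rot: [-2.513, -1.883, 0.001]
ft_force: [0.3, 0.2, -0.6]
gripper_width: 0.012
```

```bash
python3 - <<'E'
from h import *
p,d,C,st=snap("wrist","5"); print(st["t"],st["eef_pos"],st["joint_velocities"].round(2))
M=frame(-0.284,0,False)
tcp=np.array([0.4945,-0.181,0.020])-0.099*M[:,1];tcp[2]=.02
delta(tcp,M,st)
snap("scene","5")
E
```

```text
5.7 [ 0.39996458 -0.15108962  0.02036307] [-0.01 -0.03  0.02 -0.    0.   -0.    0.  ]
shift mm [-2.2, 0.1, 0.4] rot [-0.001, -0.0, -0.001] | rows>= 0.0
```

View pics/wrist_5.png

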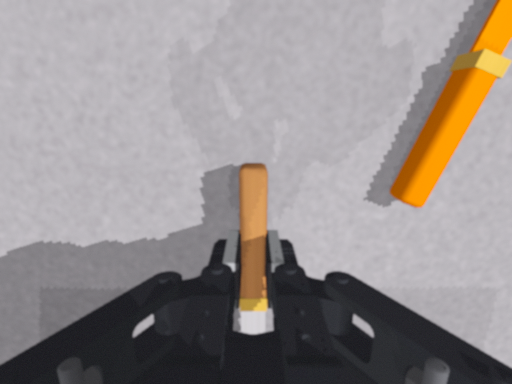

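Request:
apply_moves(
  rows=[
    [[-2,8,0],[0,0,0]],
    [[-2,16,0],[0,0,0]],
    [[-2,23,0],[0,0,0]],
    [[-2,29,0],[0,0,0]],
    [[-2,29,0],[0,0,0]],
  ],
)

```text
t: 6.3
eef_pos: [0.4288, -0.1625, 0.0207]
tcp_rot: [2.514, 1.882, 0.001]
ft_force: [-0.4, 0.2, -0.9]
gripper_width: 0.0119
```

```bash
python3 - <<'E'
from h import *
p,d,C,st=snap("wrist","6"); print(st["t"],st["eef_pos"],st["ft_force"])
p,d,C,st=snap("scene","6")
cv2.imwrite("pics/z.png",cv2.resize(p[150:250,120:300,::-1],None,fx=4.4,fy=4.4,interpolation=2))
E
```

```text
6.3 [ 0.42880031 -0.16245161  0.02070653] [-0.40543897  0.20390192 -0.87585006]
```

View pics/z.png

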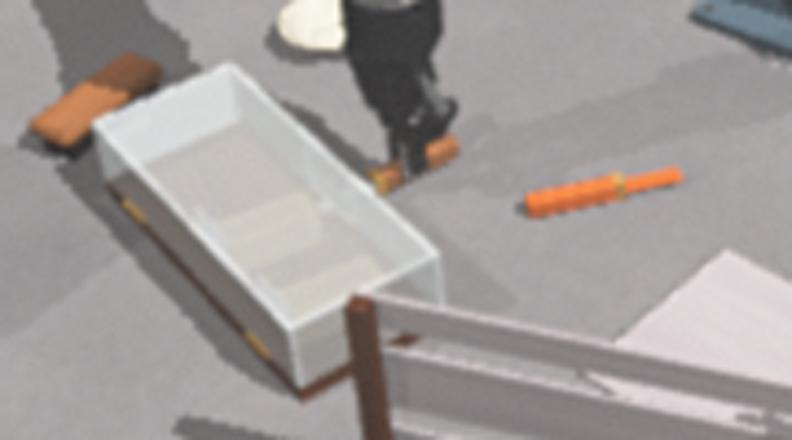

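View pics/wrist_6.png

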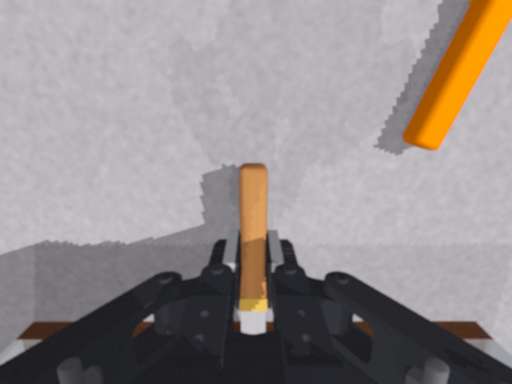

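Request:
apply_moves(
  rows=[
    [[0,2,-7],[0,0,0]],
    [[0,5,-14],[0,0,0]],
    [[0,8,-21],[0,0,0]],
    [[0,12,-30],[0,0,0]],
    [[0,15,-38],[0,0,0]],
  ],
)

```text
t: 6.9
eef_pos: [0.4423, -0.1664, 0.0595]
tcp_rot: [2.515, 1.882, 0.001]
ft_force: [-0.8, 0.4, -3.2]
gripper_width: 0.0118
```

```bash
python3 - <<'E'
from h import *
p,d,C,st=snap("scene","7"); print(st["t"],st["eef_pos"],st["ft_force"],st["wrist_torque"])
cv2.imwrite("pics/z.png",cv2.resize(p[150:250,120:300,::-1],None,fx=4.4,fy=4.4,interpolation=2))
E
```

```text
6.9 [ 0.44233162 -0.16644448  0.05950645] [-0.80472219  0.37291541 -3.15743736] [0.07840684 0.25032767 0.02789318]
```

View pics/z.png

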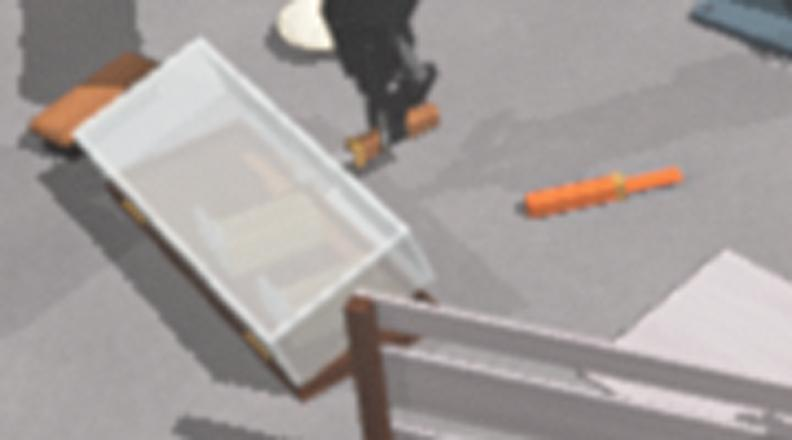

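Request:
apply_moves(
  rows=[
    [[0,6,-11],[0,0,0]],
    [[0,11,-21],[0,0,0]],
    [[0,21,-31],[0,0,0]],
    [[0,31,-40],[0,0,0]],
    [[0,41,-49],[0,0,0]],
  ],
)

```text
t: 7.45
eef_pos: [0.4816, -0.178, 0.1084]
tcp_rot: [2.515, 1.882, 0.0]
ft_force: [-0.7, -0.0, -3.2]
gripper_width: 0.0119
```

Request:
apply_moves(
  rows=[
    [[0,15,0],[0,0,0]],
    [[0,30,0],[0,0,0]],
    [[0,45,0],[0,0,0]],
    [[0,57,0],[0,0,0]],
    [[0,68,0],[0,0,0]],
  ],
)

```text
t: 7.95
eef_pos: [0.5467, -0.1971, 0.1078]
tcp_rot: [-2.515, -1.882, 0.0]
ft_force: [-1.9, -0.8, -2.5]
gripper_width: 0.0123
```

```bash
python3 - <<'E'
from h import *
p,d,C,st=snap("scene","8"); print(st["t"],st["eef_pos"],st["ft_force"],st["wrist_torque"])
cv2.imwrite("pics/z.png",cv2.resize(p[130:250,100:300,::-1],None,fx=4,fy=4,interpolation=2))
E
```

```text
7.95 [ 0.54674411 -0.19706237  0.10776173] [-1.88707939 -0.78896044 -2.52411015] [ 0.17204106  0.62257872 -0.04141501]
```

View pics/z.png

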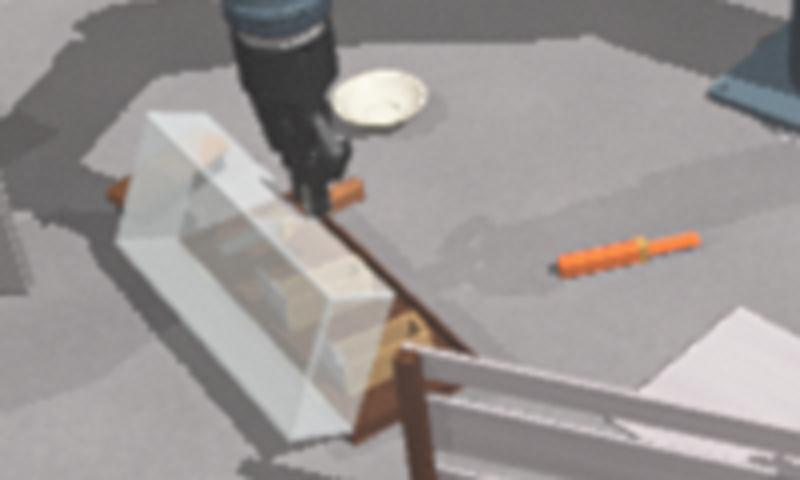

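Request:
apply_moves(
  rows=[
    [[0,12,0],[0,0,0]],
    [[0,22,0],[0,0,0]],
    [[0,32,0],[0,0,0]],
    [[0,42,0],[0,0,0]],
    [[0,42,0],[0,0,0]],
  ],
)

```text
t: 8.5
eef_pos: [0.586, -0.2087, 0.1069]
tcp_rot: [-2.513, -1.881, 0.003]
ft_force: [-4.0, 1.2, -1.9]
gripper_width: 0.0123
```

```bash
python3 - <<'E'
from h import *
p,d,C,st=snap("scene","9"); print(st["t"],st["eef_pos"],st["ft_force"],st["wrist_torque"])
cv2.imwrite("pics/z.png",cv2.resize(p[130:250,100:300,::-1],None,fx=4,fy=4,interpolation=2))
E
```

```text
8.5 [ 0.58602181 -0.20866772  0.10686896] [-3.95299295  1.20071061 -1.915101  ] [0.37977985 0.96976403 0.06880185]
```

View pics/z.png

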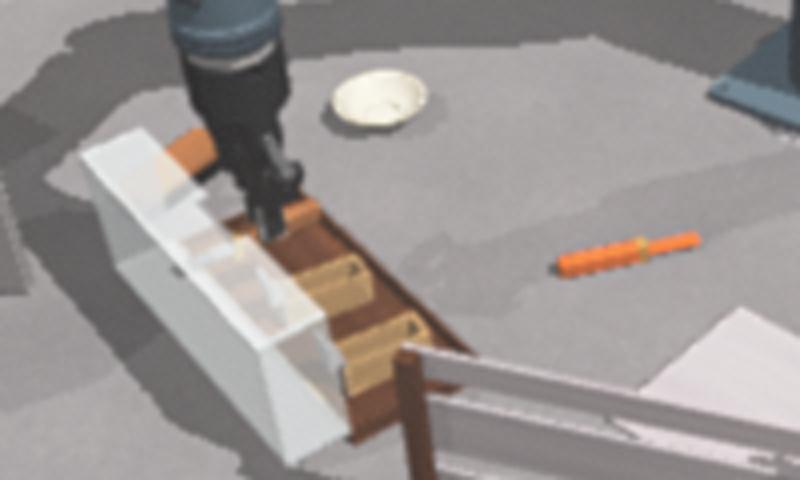

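Request:
apply_moves(
  rows=[
    [[0,6,0],[0,0,0]],
    [[0,6,0],[0,0,0]],
    [[0,-30,0],[0,0,0]],
    [[0,-80,0],[0,0,0]],
    [[0,-130,0],[0,0,0]],
  ],
)

```text
t: 9.05
eef_pos: [0.4623, -0.1727, 0.1081]
tcp_rot: [2.512, 1.88, 0.003]
ft_force: [-0.3, -0.3, -1.0]
gripper_width: 0.0124
```

Request:
apply_moves(
  rows=[
    [[0,-40,-10],[0,0,0]],
    [[0,-60,-60],[0,0,0]],
    [[0,-60,-110],[0,0,0]],
    [[0,-60,-130],[0,0,0]],
    [[0,-60,-130],[0,0,0]],
  ],
)

```text
t: 9.55
eef_pos: [0.4082, -0.1565, 0.2416]
tcp_rot: [2.51, 1.878, 0.013]
ft_force: [-0.2, 0.6, -0.1]
gripper_width: 0.0122
```

```bash
python3 - <<'E'
from h import *
p,d,C,st=snap("wrist","10"); print(st["t"],st["eef_pos"],st["ft_force"],st["wrist_torque"])
p,d,C,st=snap("top","10")
cv2.imwrite("pics/z.png",cv2.resize(p[110:260,160:400,::-1],None,fx=3.3,fy=3.3,interpolation=2))
delta([0.4335,0.167,0.10],frame(-0.377,0,False))
E
```

```text
9.55 [ 0.40816372 -0.15648167  0.24160274] [-0.15197909  0.64545551 -0.09956954] [-0.00778817 -0.02662574  0.01556824]
shift mm [317.2, -64.6, 138.2] rot [0.003, -0.001, 0.091] | rows>= 7.0
```

View pics/z.png

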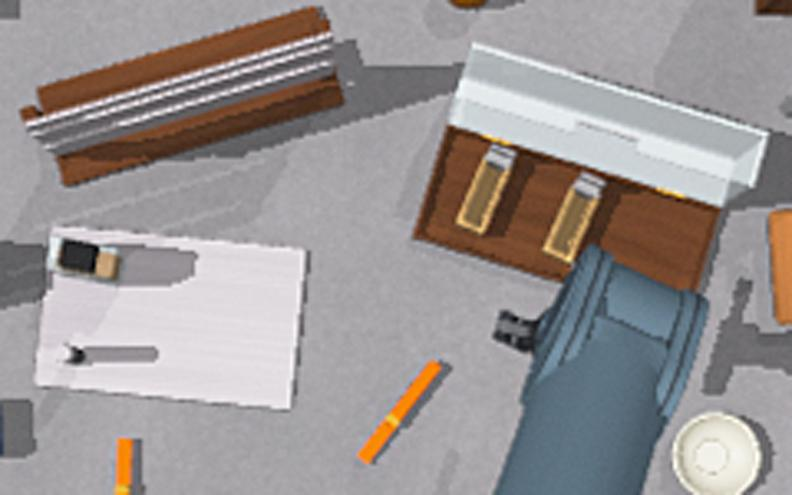

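View pics/wrist_10.png

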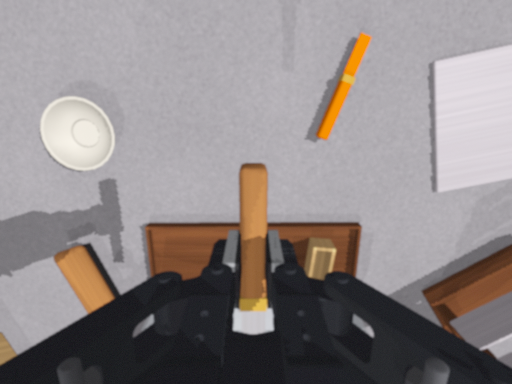

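Request:
apply_moves(
  rows=[
    [[45,-9,0],[0,0,0.02]],
    [[95,-19,0],[0,0,0.04]],
    [[145,-29,0],[0,0,0.06]],
    [[195,-40,10],[0,0,0.09]],
    [[240,-49,20],[0,0,0.09]],
  ],
)

```text
t: 10.15
eef_pos: [0.4247, 0.0896, 0.2166]
tcp_rot: [-2.598, -1.766, 0.0]
ft_force: [1.3, -0.4, -0.4]
gripper_width: 0.012
```

```bash
python3 - <<'E'
from h import *
delta([0.4335,0.167,0.06],frame(-0.377,0,False))
E
```

```text
shift mm [75.2, -20.2, 156.6] rot [-0.0, 0.0, -0.0] | rows>= 3.5
```

Request:
apply_moves(
  rows=[
    [[30,-8,20],[0,0,0]],
    [[60,-16,60],[0,0,0]],
    [[75,-20,105],[0,0,0]],
    [[75,-20,157],[0,0,0]],
    [[75,-20,157],[0,0,0]],
  ],
)

```text
t: 10.65
eef_pos: [0.4285, 0.1624, 0.0543]
tcp_rot: [-2.596, -1.768, 0.023]
ft_force: [-1.5, -1.6, -0.2]
gripper_width: 0.0121
```

```bash
python3 - <<'E'
from h import *
delta([0.4335,0.167,0.0145],frame(-0.377,0,False))
E
```

```text
shift mm [6.6, 3.3, 39.7] rot [-0.009, 0.011, 0.002] | rows>= 0.8
```

Request:
apply_moves(
  rows=[
    [[0,0,0],[0,0,0]],
    [[0,0,0],[0,0,0]],
    [[0,0,20],[0,0,0]],
    [[0,0,40],[0,0,0]],
    [[0,0,43],[0,0,0]],
  ],
)

```text
t: 11.15
eef_pos: [0.4347, 0.165, 0.0189]
tcp_rot: [-2.598, -1.767, -0.004]
ft_force: [-1.0, 0.4, -1.5]
gripper_width: 0.0115
```

Request:
apply_moves(
  rows=[
    [[0,0,0],[0,0,0]],
    [[0,0,1],[0,0,0]],
    [[0,0,1],[0,0,0]],
  ],
)

```text
t: 11.45
eef_pos: [0.4347, 0.1651, 0.0179]
tcp_rot: [2.597, 1.767, 0.003]
ft_force: [0.4, 0.8, -0.2]
gripper_width: 0.0119
```

Request:
apply_moves(
  rows=[
    [[0,0,2],[0,0,0]],
    [[0,0,3],[0,0,0]],
    [[0,0,4],[0,0,0]],
    [[0,0,4],[0,0,0]],
  ],
)

```text
t: 11.85
eef_pos: [0.4341, 0.165, 0.0139]
tcp_rot: [-2.597, -1.767, -0.001]
ft_force: [-4.3, -0.6, 22.2]
gripper_width: 0.0119
```

Request:
apply_moves(
  rows=[
    [[0,0,0],[0,0,0]],
    [[0,0,0],[0,0,0]],
    [[0,0,0],[0,0,0]],
    [[0,0,0],[0,0,0]],
  ],
  gripper=50,
)

```text
t: 12.25
eef_pos: [0.4338, 0.1647, 0.0126]
tcp_rot: [2.597, 1.767, -0.0]
ft_force: [0.1, -0.1, -0.6]
gripper_width: 0.0499
```

Request:
apply_moves(
  rows=[
    [[0,0,-20],[0,0,0]],
    [[0,0,-60],[0,0,0]],
    [[0,0,-110],[0,0,0]],
    [[0,0,-160],[0,0,0]],
    [[0,0,-200],[0,0,0]],
  ],
)

```text
t: 12.75
eef_pos: [0.4341, 0.1646, 0.2152]
tcp_rot: [2.598, 1.767, 0.002]
ft_force: [0.2, 0.1, -0.0]
gripper_width: 0.0499
```

```bash
python3 - <<'E'
from h import *
p,d,C,st=snap("wrist","11"); print(st["t"],st["eef_pos"],st["joint_pos"].round(2))
E
```

```text
12.75 [0.43409589 0.16461355 0.21521177] [-0.91  0.26  0.52  2.05 -0.17  0.87  0.91]
```

View pics/wrist_11.png

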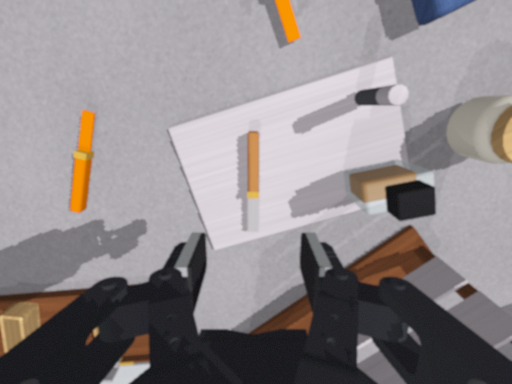

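```bash
cat > plan.py <<'E'
import numpy as np,heapq
def rect(x0,x1,z0,z1): 
    s=0.5
    xs=np.arange(x0,x1+.01,s);zs=np.arange(z0,z1+.01,s)
    return np.r_[np.c_[xs,0*xs+z0],np.c_[xs,0*xs+z1],np.c_[0*zs+x0,zs],np.c_[0*zs+x1,zs]]
B=np.r_[rect(-38,38,-17,13),rect(34,38,-17,17),rect(38,48,13,17),rect(44,48,13,37)]
def sdf(P,x0,x1,z0,z1):
    dx=np.maximum(x0-P[:,0],P[:,0]-x1);dz=np.maximum(z0-P[:,1],P[:,1]-z1)
    o=np.hypot(np.maximum(dx,0),np.maximum(dz,0));return o+np.minimum(np.maximum(dx,dz),0)
def clear(X,Z,ph):
    c,s=np.cos(ph),np.sin(ph)
    P=np.c_[B[:,0]*c+B[:,1]*s+X,-B[:,0]*s+B[:,1]*c+Z]
    return min(sdf(P,0,4,18,42).min(),sdf(P,0,4,-50,0).min())
if __name__=="__main__":
    # maximise bottleneck clearance: Dijkstra (widest path)
    phs=np.radians(np.arange(0,61,3))
    # grid in hanger-centered coordinates: position of tongue/lip corner point (46,15)
    us=np.arange(-40,14.1,1.0);ws=np.arange(-24,22.1,1.0)
    G=np.full((len(phs),len(us),len(ws)),-9.)
    for i,ph in enumerate(phs):
        c,s=np.cos(ph),np.sin(ph)
        for j,u in enumerate(us):
            for k,w in enumerate(ws):
                G[i,j,k]=clear(u-(46*c+15*s),w-(-46*s+15*c),ph)
    np.savez("plan.npz",G=G,phs=phs,us=us,ws=ws)
    goal=(0,int(np.argmin(abs(us-7))),int(np.argmin(abs(ws-2.5))))
    print("seat",us[goal[1]],ws[goal[2]],G[goal])
    for pmax in (20,25,30,36,42,48,60):
        n=int(pmax//3)+1
        best=np.full(G.shape,-9.);h=[(-5,goal)];best[goal]=5;prev={}
        g0=goal
        while h:
            b,c=heapq.heappop(h);b=-b
            if b<best[c]:continue
            if c[1]==0:break
            for d in [(1,0,0),(-1,0,0),(0,1,0),(0,-1,0),(0,0,1),(0,0,-1)]:
                m=tuple(np.add(c,d))
                if not(0<=m[0]<n and 0<=m[1]<len(us) and 0<=m[2]<len(ws)):continue
                v=min(b,G[m])
                if v>best[m]: best[m]=v;prev[m]=c;heapq.heappush(h,(-v,m))
        print(pmax,"bottleneck",b,c)
E
python3 plan.py
```

```text
seat 7.0 2.0 0.0
20 bottleneck -1.2840790438404142 (np.int64(0), np.int64(0), np.int64(21))
25 bottleneck -0.48898973223130326 (np.int64(0), np.int64(0), np.int64(21))
30 bottleneck 0.16603654918283295 (np.int64(0), np.int64(0), np.int64(21))
36 bottleneck 1.0 (np.int64(0), np.int64(0), np.int64(22))
42 bottleneck 1.0 (np.int64(0), np.int64(0), np.int64(22))
48 bottleneck 1.0 (np.int64(0), np.int64(0), np.int64(22))
60 bottleneck 1.0 (np.int64(0), np.int64(0), np.int64(22))
```

```bash
python3 - <<'E'
import numpy as np,heapq
z=np.load("plan.npz");G,phs,us,ws=z["G"],z["phs"],z["us"],z["ws"]
goal=(0,int(np.argmin(abs(us-7))),int(np.argmin(abs(ws-3))))
for pm in (36,45,60):
    n=pm//3+1
    D=np.full(G.shape,1e9);D[goal]=0;h=[(0,goal)];prev={}
    while h:
        b,c=heapq.heappop(h)
        if b>D[c]:continue
        if c[1]==10:break
        for d in [(i,j,k) for i in(-1,0,1) for j in(-1,0,1) for k in(-1,0,1) if (i,j,k)!=(0,0,0)]:
            m=tuple(int(a) for a in np.add(c,d))
            if not(0<=m[0]<n and 0<=m[1]<len(us) and 0<=m[2]<len(ws)):continue
            g=G[m]
            if g<0.2:continue
            v=b+np.hypot(np.hypot(d[0],d[1]),d[2])/min(g,4)**2
            if v<D[m]:D[m]=v;prev[m]=c;heapq.heappush(h,(v,m))
    print(pm,b)
    while True:
        ph=phs[c[0]];cc,s=np.cos(ph),np.sin(ph);u,w=us[c[1]],ws[c[2]]
        print(round(np.degrees(ph)),(round(u-(46*cc+15*s),1),round(w-(-46*s+15*cc),1)),"corner",(u,w),"cl",round(G[c],2))
        if c==goal:break
        c=prev[c]
E
```

```text
36 9.810509931291948
36 (np.float64(-76.0), np.float64(9.9)) corner (np.float64(-30.0), np.float64(-5.0)) cl 16.72
36 (np.float64(-75.0), np.float64(9.9)) corner (np.float64(-29.0), np.float64(-5.0)) cl 15.8
36 (np.float64(-74.0), np.float64(9.9)) corner (np.float64(-28.0), np.float64(-5.0)) cl 14.89
36 (np.float64(-73.0), np.float64(9.9)) corner (np.float64(-27.0), np.float64(-5.0)) cl 13.99
36 (np.float64(-72.0), np.float64(9.9)) corner (np.float64(-26.0), np.float64(-5.0)) cl 13.11
36 (np.float64(-71.0), np.float64(9.9)) corner (np.float64(-25.0), np.float64(-5.0)) cl 12.24
36 (np.float64(-70.0), np.float64(9.9)) corner (np.float64(-24.0), np.float64(-5.0)) cl 11.4
36 (np.float64(-69.0), np.float64(9.9)) corner (np.float64(-23.0), np.float64(-5.0)) cl 10.59
36 (np.float64(-68.0), np.float64(9.9)) corner (np.float64(-22.0), np.float64(-5.0)) cl 9.81
36 (np.float64(-67.0), np.float64(9.9)) corner (np.float64(-21.0), np.float64(-5.0)) cl 9.07
36 (np.float64(-66.0), np.float64(9.9)) corner (np.float64(-20.0), np.float64(-5.0)) cl 8.39
36 (np.float64(-65.0), np.float64(9.9)) corner (np
[... 11254 characters left out ...]
3), np.float64(8.5)) corner (np.float64(6.0), np.float64(6.0)) cl 4.17
18 (np.float64(-42.4), np.float64(5.9)) corner (np.float64(6.0), np.float64(6.0)) cl 3.62
15 (np.float64(-42.3), np.float64(2.4)) corner (np.float64(6.0), np.float64(5.0)) cl 3.3
12 (np.float64(-42.1), np.float64(-0.1)) corner (np.float64(6.0), np.float64(5.0)) cl 2.67
9 (np.float64(-41.8), np.float64(-3.6)) corner (np.float64(6.0), np.float64(4.0)) cl 2.17
6 (np.float64(-40.3), np.float64(-7.1)) corner (np.float64(7.0), np.float64(3.0)) cl 1.31
3 (np.float64(-39.7), np.float64(-9.6)) corner (np.float64(7.0), np.float64(3.0)) cl 1.16
0 (np.float64(-39.0), np.float64(-12.0)) corner (np.float64(7.0), np.float64(3.0)) cl 1.0
```

```bash
python3 - <<'E'
from h import *
delta([0.60,0.18,0.42],frame(0.22,0,False))
E
```

```text
shift mm [74.8, 147.1, -198.3] rot [0.008, -0.006, -0.597] | rows>= 5.2
```

Request:
apply_moves(
  rows=[
    [[5,10,-45],[0,0,-0.11]],
    [[15,30,-90],[0,0,-0.23]],
    [[30,65,-125],[0,0,-0.35]],
    [[50,100,-155],[0,0,-0.47]],
    [[65,125,-180],[0,0,-0.597]],
  ],
  gripper=85,
)

```text
t: 13.3
eef_pos: [0.5757, 0.1795, 0.3943]
tcp_rot: [1.956, 2.458, 0.002]
ft_force: [0.1, -0.6, -0.4]
gripper_width: 0.085
```

Request:
apply_moves(
  rows=[
    [[22,12,-18],[0,0,0]],
    [[22,12,-18],[0,0,0]],
    [[22,12,-18],[0,0,0]],
    [[22,12,-18],[0,0,0]],
  ],
)

```text
t: 13.7
eef_pos: [0.5801, 0.2026, 0.4098]
tcp_rot: [-1.963, -2.452, 0.003]
ft_force: [-0.7, -0.3, -0.0]
gripper_width: 0.0852
```

```bash
python3 - <<'E'
from h import *
p,d,C,st=snap("wrist","12"); print(st["t"],st["eef_pos"],st["tcp_rot"],st["joint_velocities"].round(2),st["joint_pos"].round(2))
E
```

```text
13.7 [0.58011616 0.20255619 0.40975148] [-1.96321812 -2.45166861  0.00303387] [ 0. -0.  0.  0. -0.  0. -0.] [-0.75  0.37  0.48  1.41 -0.17  1.4   1.53]
```

View pics/wrist_12.png

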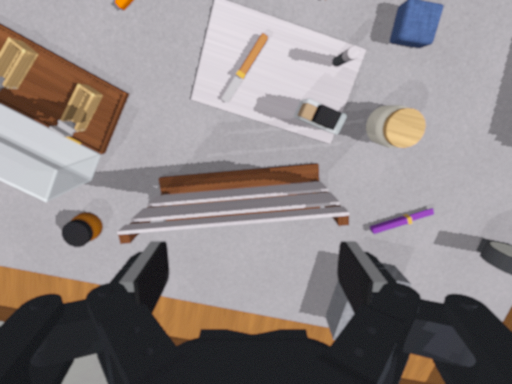

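```bash
python3 - <<'E'
from h import *
p=np.load("pics/wrist_12.npz")["p"]
a=cv2.resize(p[155:250,105:235,::-1],None,fx=6,fy=6,interpolation=2);b=cv2.resize(p[155:250,230:360,::-1],None,fx=6,fy=6,interpolation=2)
cv2.imwrite("pics/za.png",a);cv2.imwrite("pics/zb.png",b)
E
```

```text
(no output)
```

View pics/za.png

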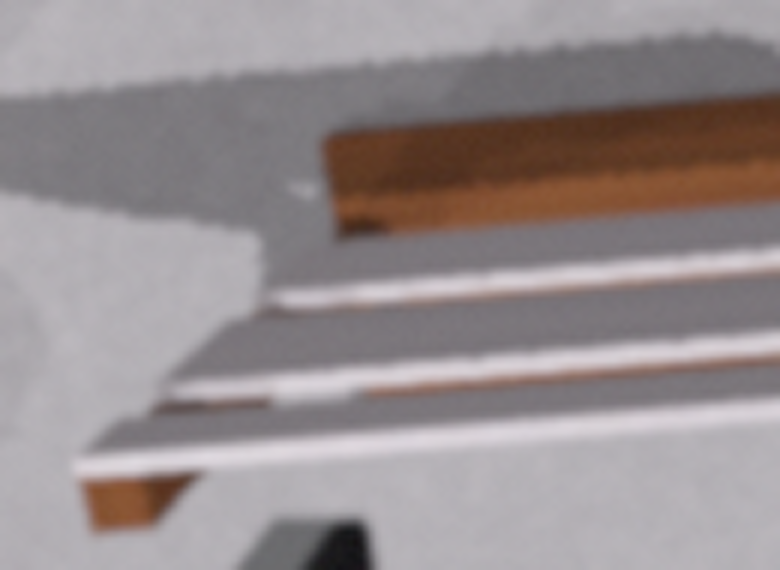

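View pics/zb.png

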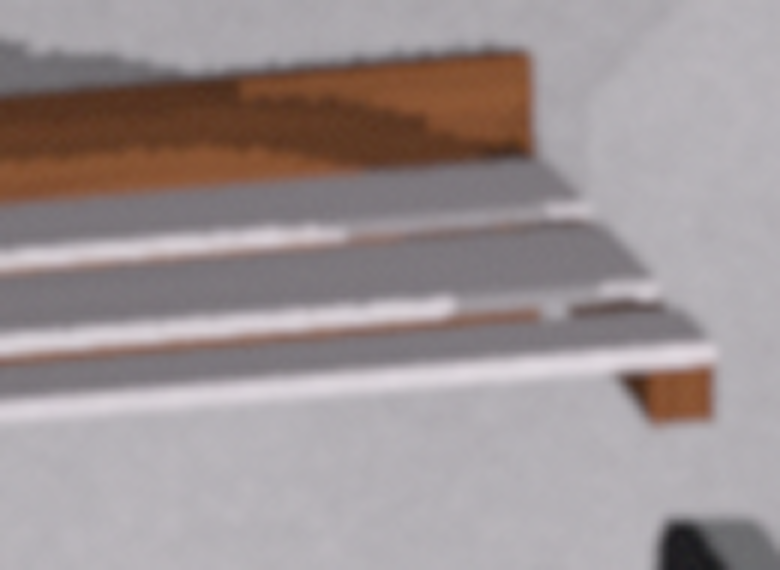

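```bash
python3 - <<'E'
from h import *
z=np.load("pics/wrist_12.npz");st=dict(eef_pos=z["pos"],tcp_rot=z["rot"]);C=cam("wrist",st)
for n,a,b,zz,off in (("top",(117.5,231.2),(349.7,212),.207,0),("2nd",(131.7,218.3),(340.3,202.2),.165,0),("foot",(159.2,177.8),(318.3,163.7),0.0,-.025)):
    P=plane(C,[a,b],zz);e=P[1]-P[0];L=np.linalg.norm(e);yw=np.arctan2(-e[0],e[1]);m=P.mean(0)-off*np.array([np.cos(yw),np.sin(yw),0])
    print(n,L.round(4),"yaw",np.degrees(yw).round(2),"mid x=0:",m.round(4))
# 1D refine: row of front edge at several columns
g=cv2.cvtColor(z["p"],cv2.COLOR_RGB2GRAY).astype(float)
cols=np.arange(150,330,12);E=[]
for u in cols:
    v0=231.2+(u-117.5)*(212-231.2)/(349.7-117.5); s=g[int(v0)-4:int(v0)+5,u]; gr=np.diff(s); k=int(np.argmax(gr)); E.append((u,int(v0)-4+k+0.5,gr[k]))
E=np.array(E);P=plane(C,E[:,:2]+[0,0],.207);k=np.polyfit(P[:,1],P[:,0],1);print("fit yaw",np.degrees(np.arctan(-k[0])),"x at y=.2",np.polyval(k,.2), "res",np.std(P[:,0]-np.polyval(k,P[:,1])))
E
```

```text
top 0.3 yaw 17.74 mid x=0: [0.6542 0.1916 0.207 ]
2nd 0.2985 yaw 17.34 mid x=0: [0.6538 0.1925 0.165 ]
foot 0.3119 yaw 17.81 mid x=0: [0.6573 0.1919 0.    ]
fit yaw 17.77131186592965 x at y=.2 0.6499634939961492 res 9.819181883453727e-17
```

```bash
python3 - <<'E'
from h import *
delta([0.52,-0.15,0.33],frame(-0.284,0,False))
E
```

```text
shift mm [-330.8, -135.5, 80.3] rot [-0.002, 0.001, 0.504] | rows>= 7.3
```

Request:
apply_moves(
  rows=[
    [[-41,-17,5],[0,0,0.06]],
    [[-82,-34,15],[0,0,0.12]],
    [[-124,-51,30],[0,0,0.19]],
    [[-165,-68,40],[0,0,0.25]],
    [[-207,-85,50],[0,0,0.31]],
  ],
)

```text
t: 14.25
eef_pos: [0.5418, -0.0192, 0.3599]
tcp_rot: [-2.32, -2.117, 0.0]
ft_force: [0.3, 0.1, 0.5]
gripper_width: 0.0851
```

```bash
python3 - <<'E'
from h import *
delta([0.52,-0.15,0.33],frame(-0.284,0,False))
E
```

```text
shift mm [-132.3, -9.7, 29.9] rot [-0.001, -0.0, 0.192] | rows>= 2.7
```

Request:
apply_moves(
  rows=[
    [[-40,-3,10],[0,0,0.06]],
    [[-80,-6,20],[0,0,0.12]],
    [[-115,-10,30],[0,0,0.19]],
    [[-132,-10,30],[0,0,0.192]],
    [[-132,-10,30],[0,0,0.192]],
  ],
)

```text
t: 14.75
eef_pos: [0.5198, -0.1511, 0.3305]
tcp_rot: [-2.516, -1.881, 0.002]
ft_force: [0.2, -0.8, 0.2]
gripper_width: 0.0851
```

```bash
python3 - <<'E'
from h import *
p,d,C,st=snap("wrist","13"); print(st["t"],st["eef_pos"],st["joint_velocities"].round(2))
E
```

```text
14.75 [ 0.51975903 -0.15109439  0.33045516] [-0.04 -0.   -0.05 -0.01 -0.01  0.01 -0.03]
```

View pics/wrist_13.png

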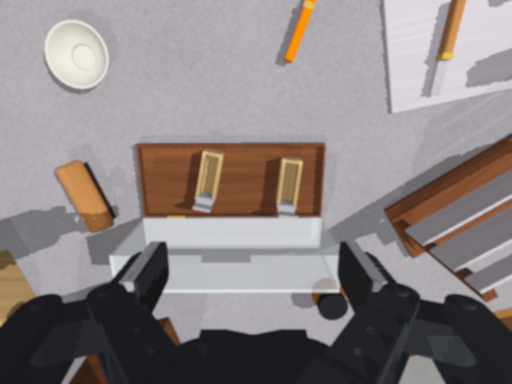

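```bash
cat > bins.py <<'E'
from h import *
import sys
def bins(tag,roi,zt=0.035):
    z=np.load(f"pics/wrist_{tag}.npz");p=z["p"];C=cam("wrist",dict(eef_pos=z["pos"],tcp_rot=z["rot"]))
    hsv=cv2.cvtColor(p,cv2.COLOR_RGB2HSV)
    m=((hsv[...,0]>=13)&(hsv[...,0]<30)&(hsv[...,1]>60)&(hsv[...,2]>140)).astype(np.uint8)
    r=np.zeros_like(m);x0,x1,y0,y1=roi;r[y0:y1,x0:x1]=m[y0:y1,x0:x1]
    cs,_=cv2.findContours(r,0,1)
    for c in cs:
        if cv2.contourArea(c)<150: continue
        P=plane(C,c[:,0,:],zt)[:,:2]
        (cx,cy),(w,h),a=cv2.minAreaRect((P*1000).astype(np.float32))
        b=cv2.boxPoints(((cx,cy),(w,h),a));e=b[1]-b[0];e2=b[2]-b[1]
        l=e if np.linalg.norm(e)>np.linalg.norm(e2) else e2
        if l[0]<0:l=-l
        print("px",c[:,0,:].mean(0).round(0),"center",np.round([cx,cy],1),"size",np.round([w,h],1),"yaw",np.degrees(np.arctan2(l[1],l[0])).round(2))
if __name__=="__main__":
    bins(sys.argv[1],[int(v) for v in sys.argv[2:6]],*[float(v) for v in sys.argv[6:7]])
E
python3 bins.py 13 145 320 140 215
python3 - <<'E'
import cv2
p=cv2.imread("pics/wrist_13.png");cv2.imwrite("pics/z.png",cv2.resize(p[135:225,180:320],None,fx=5.5,fy=5.5,interpolation=2))
E
```

```text
px [290. 182.] center [ 575.5 -108.3] size [34.2 74.4] yaw -21.69
px [210. 175.] center [ 528.4 -224.4] size [34.1 75.9] yaw -28.56
```

View pics/z.png

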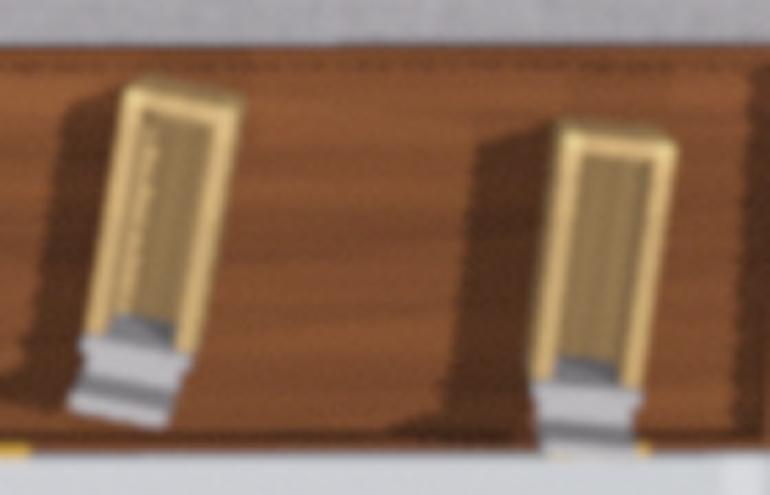

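```bash
python3 - <<'E'
from h import *
z=np.load("pics/wrist_13.npz");C=cam("wrist",dict(eef_pos=z["pos"],tcp_rot=z["rot"]))
for n,q in dict(L=[(126,93),(240,108),(192,355),(84,338)],R=[(563,137),(677,150),(641,385),(530,378)]).items():
    P=plane(C,np.array(q)/5.5+[180,135]-[0.4,0.4],.035)
    f=(P[0]+P[1])/2;b=(P[2]+P[3])/2;e=b-f;L=np.linalg.norm(e);u=e/L
    print(n,"len",L,"w",np.linalg.norm(P[1]-P[0]),np.linalg.norm(P[2]-P[3]),"yaw",np.degrees(np.arctan2(u[1],u[0])),"center",f+u*.038,"from back",b+u*.004-u*.038)
E
```

```text
L len 0.07303875262726373 w 0.03160953670448765 0.03140532329480713 yaw -28.935551580430083 center [ 0.53190944 -0.22699646  0.035     ] from back [ 0.53281852 -0.22749903  0.035     ]
R len 0.07033281965434016 w 0.03207101680953373 0.03242023732292382 yaw -22.399069326626762 center [ 0.57953565 -0.1102556   0.035     ] from back [ 0.57799425 -0.10962031  0.035     ]
```

```bash
python3 - <<'E'
from h import *
yw=np.radians(-22.4);M=frame(yw,np.radians(35),False)
t=np.array([0.5788+.008*np.cos(yw),-0.110+.008*np.sin(yw),.016])
print(np.round(M,3).tolist(), t-0.12*M[:,2])
delta(t-0.12*M[:,2],M)
E
```

```text
[[0.381, 0.757, 0.53], [0.925, -0.312, -0.219], [0.0, 0.574, -0.819]] [ 0.52256063 -0.0868198   0.11429825]
shift mm [59.9, -15.4, 216.3] rot [-0.611, -0.033, 0.104] | rows>= 4.5
```

Request:
apply_moves(
  rows=[
    [[12,-10,20],[-0.1,-0.005,0.02]],
    [[24,-30,50],[-0.22,-0.01,0.04]],
    [[36,-40,85],[-0.35,-0.02,0.06]],
    [[48,-30,125],[-0.48,-0.025,0.08]],
    [[60,-15,170],[-0.611,-0.033,0.104]],
  ],
  gripper=50,
)

```text
t: 15.3
eef_pos: [0.4987, -0.1077, 0.209]
tcp_rot: [2.247, 1.54, 0.284]
ft_force: [-0.6, -1.8, -0.2]
gripper_width: 0.0499
```

Request:
apply_moves(
  rows=[
    [[0,0,0],[0,0,0]],
    [[0,0,0],[0,0,0]],
    [[0,0,0],[0,0,0]],
  ],
)

```text
t: 15.6
eef_pos: [0.5033, -0.1132, 0.214]
tcp_rot: [2.25, 1.528, 0.286]
ft_force: [0.4, -0.7, 0.5]
gripper_width: 0.0502
```

```bash
python3 - <<'E'
from h import *
p,d,C,st=snap("wrist","14");print(st["t"],st["eef_pos"],st["joint_velocities"].round(2),st["joint_pos"].round(2))
yw=np.radians(-22.4);M=frame(yw,np.radians(35),False)
t=np.array([0.5788+.008*np.cos(yw),-0.110+.008*np.sin(yw),.016])
delta(t-0.06*M[:,2],M);delta(t,M)
E
```

```text
15.6 [ 0.5033297  -0.11323156  0.21404562] [ 0.01 -0.    0.    0.    0.02 -0.   -0.02] [-0.61  0.16  0.66  2.29  0.32  0.33  0.94]
shift mm [40.3, -26.5, 150.4] rot [-0.157, 0.048, 0.029] | rows>= 3.2
shift mm [43.0, -17.1, 209.6] rot [-0.157, 0.048, 0.029] | rows>= 4.3
```

View pics/wrist_14.png

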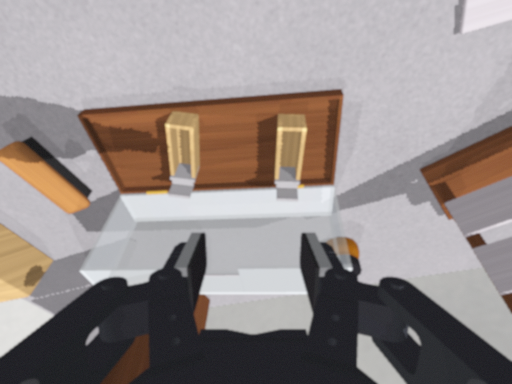

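Request:
apply_moves(
  rows=[
    [[10,-7,40],[-0.03,0.01,0.006]],
    [[20,-14,80],[-0.07,0.02,0.013]],
    [[30,-20,115],[-0.11,0.035,0.02]],
    [[40,-26,145],[-0.157,0.048,0.029]],
    [[40,-26,150],[-0.157,0.048,0.029]],
  ],
)

```text
t: 16.15
eef_pos: [0.5157, -0.1442, 0.1579]
tcp_rot: [2.171, 1.438, 0.263]
ft_force: [-0.1, -0.9, -0.0]
gripper_width: 0.05
```

Request:
apply_moves(
  rows=[
    [[0,0,0],[0,0,0]],
    [[0,0,0],[0,0,0]],
    [[0,0,0],[0,0,0]],
  ],
)

```text
t: 16.45
eef_pos: [0.5152, -0.1434, 0.1579]
tcp_rot: [2.172, 1.44, 0.263]
ft_force: [0.6, -0.1, -0.3]
gripper_width: 0.0501
```

```bash
python3 - <<'E'
from h import *
p,d,C,st=snap("wrist","15");print(st["t"],st["eef_pos"],st["joint_velocities"].round(2),st["joint_pos"].round(2))
yw=np.radians(-22.4);M=frame(yw,np.radians(35),False)
t=np.array([0.5788+.008*np.cos(yw),-0.110+.008*np.sin(yw),.016])
delta(t-0.06*M[:,2],M);delta(t,M)
E
```

```text
16.45 [ 0.51523381 -0.14343314  0.15794567] [-0.01 -0.   -0.    0.01  0.03  0.   -0.03] [-0.26  0.31  0.28  2.34  1.38  0.24 -0.16]
shift mm [66.4, -29.7, 82.0] rot [-0.065, 0.123, 0.03] | rows>= 2.2
shift mm [73.7, -25.7, 141.4] rot [-0.065, 0.123, 0.03] | rows>= 3.2
```

View pics/wrist_15.png

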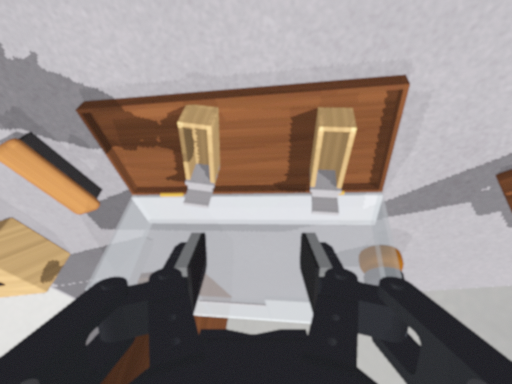

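```bash
cat > fitk.py <<'E'
from h import *
from scipy.optimize import least_squares
import itertools
def rv(v): return R.from_rotvec(v).as_matrix()
S=[([-1.39720334,0.53715641,-0.00442126,1.53891648,0.00261102,1.06730107,-0.07120181],[0.15425333,0.63075646,0.23040269],[2.47018841,1.93911601,-0.00204]),
([-0.78261755,0.06687143,0.24465462,1.93764202,-0.01784796,1.13822313,1.3383001],[0.40126364,0.19416891,0.32997127],None),
([-0.91,0.26,0.52,2.05,-0.17,0.87,0.91],None,11),([-0.75,0.37,0.48,1.41,-0.17,1.4,1.53],None,12),([-0.61,0.16,0.66,2.29,0.32,0.33,0.94],None,14),([-0.26,0.31,0.28,2.34,1.38,0.24,-0.16],None,15)]
D=[]
for k,(q,p,r) in enumerate(S):
    if r is None: z=np.load("pics/wrist_1.npz");p,r=z["pos"],z["rot"]
    elif isinstance(r,int): z=np.load(f"pics/wrist_{r}.npz");p,r=z["pos"],z["rot"]
    D.append((np.array(q),np.array(p),rv(np.array(r))))
def fk(q,x,s):
    b,h,L1,a1,L2,a2,L3,dz,y1=x[:9]
    ex,ey,ez=np.eye(3)
    M=rv(ez*(b+s[0]*q[0]));p=np.array([0,0,h])
    M=M@rv(ey*s[1]*q[1]);M=M@rv(ez*s[2]*q[2]);p=p+M@np.array([a1,y1,L1])
    M=M@rv(ey*s[3]*q[3]);M=M@rv(ez*s[4]*q[4]);p=p+M@np.array([a2,0,L2])
    M=M@rv(ey*s[5]*q[5]);M=M@rv(ez*(s[6]*q[6]+dz));p=p+M@np.array([0,0,L3])
    return p,M
def res(x,s):
    o=[]
    for q,p,M in D:
        P,m=fk(q,x,s);o+=[*(P-p),*(0.3*(m-M)).ravel()]
    return np.array(o)
if __name__=="__main__":
    best=[]
    for s1,s3,s5,s7 in itertools.product([1,-1],repeat=4):
        s=[s1,1,s3,1,s5,1,s7]
        for b0,z0 in itertools.product([0,1.57,3.14,-1.57],repeat=2):
            f=least_squares(res,[b0,.3,.35,0,.35,0,.25,z0,0],args=(s,),max_nfev=60)
            best.append((f.cost,s,f.x))
    best.sort(key=lambda a:a[0])
    for c in best[:3]: print(c[0],c[1],c[2].round(4).tolist())
    np.savez("kin.npz",x=best[0][2],s=best[0][1])
E
time python3 fitk.py
```

```text
6.122275643525304e-05 [-1, 1, -1, 1, -1, 1, -1] [-0.0088, 0.3688, 0.4928, 0.0106, 0.4447, -0.0023, 0.3466, -3.1461, -0.0384]
6.122275643525371e-05 [-1, 1, -1, 1, -1, 1, -1] [-0.0088, 0.3688, 0.4928, 0.0106, 0.4447, -0.0023, 0.3466, 3.1371, -0.0384]
6.122275643525408e-05 [-1, 1, -1, 1, -1, 1, -1] [-0.0088, 0.3688, 0.4928, 0.0106, 0.4447, -0.0023, 0.3466, -3.1461, -0.0384]
real	0m50.084s
user	0m50.398s
sys	0m0.168s
```

```bash
cat > ik.py <<'E'
from fitk import fk,rv
from h import *
from scipy.optimize import least_squares
k=np.load("kin.npz");X=k["x"];SS=k["s"]
lo=np.array([-2.7,-.37,-1.27,.24,-1.31,.19,-2.76]);hi=np.array([2.7,2.16,1.26,2.4,4.45,1.91,2.76])
def ik(p,M,q0=None,m=0.03,n=12,seed=0):
    rng=np.random.default_rng(seed);best=None
    for i in range(n):
        q=np.clip(q0,lo+m,hi-m) if (q0 is not None and i==0) else (np.clip((np.array([-.3,.4,.3,1.9,0.,.8,1.]))+rng.normal(0,.4,7),lo+m+.001,hi-m-.001))
        f=least_squares(lambda q:(lambda P,m_:np.r_[P-p,(0.3*(m_-M)).ravel(),])(*fk(q,X,SS)),q,bounds=(lo+m,hi-m),max_nfev=80)
        if best is None or f.cost<best.cost:best=f
        if best.cost<1e-7:break
    return best.cost,best.x
E
cat > t.py <<'E'
from ik import *
yw=np.radians(-22.4)
for cf in (False,True):
  for a in (15,20,25,30,35,40):
    M=frame(yw,np.radians(a),cf);t=np.array([0.586,-0.113,.016])
    c,q=ik(t,M); c2,q2=ik(t-.08*M[:,2],M,q)
    print("bin",cf,a,"%.1e"%c,q.round(2),"%.1e"%c2)
ry=.307;g=np.array([.654,.192,.165])
for cf in (False,True):
  for a in (-40,-30,-20,0,20,30,40):
    M=frame(ry,np.radians(a),cf);t=g+np.array([np.cos(ry),np.sin(ry),0])*-.04+np.array([-np.sin(ry),np.cos(ry),0])*-.08
    t[2]=.165+(.035 if a<=0 else -.02)
    c,q=ik(t,M);print("rack",cf,a,"%.1e"%c,q.round(2))
E
time python3 t.py
```

```text
bin False 15 1.3e-28 [-0.28  0.74  0.44  2.03 -0.86  0.26  2.02] 2.5e-22
bin False 20 1.8e-21 [ 0.22  0.66 -0.2   2.09  1.31  0.23  0.01] 2.2e-20
bin False 25 1.6e-23 [ 0.17  0.66 -0.15  2.15  1.93  0.24 -0.65] 1.6e-17
bin False 30 1.0e-19 [ 0.19  0.67 -0.2   2.21  2.27  0.37 -0.99] 1.0e-18
bin False 35 9.3e-18 [ 0.15  0.7  -0.18  2.26  2.48  0.5  -1.22] 6.4e-06
bin False 40 6.0e-17 [ 0.11  0.74 -0.15  2.31  2.58  0.66 -1.36] 3.5e-04
bin True 15 2.4e-19 [-0.32  0.76  0.49  2.03 -0.96  0.29 -1.04] 9.2e-23
bin True 20 3.3e-05 [-0.36  0.76  0.52  2.07 -1.28  0.22 -0.75] 1.9e-22
bin True 25 5.3e-23 [ 0.13  0.66 -0.11  2.15  1.97  0.22  2.45] 5.5e-05
bin True 30 1.2e-20 [-0.09  0.69  0.12  2.21  2.67  0.27  1.66] 2.9e-27
bin True 35 4.1e-19 [-0.19  0.73  0.2   2.26  2.84  0.41  1.43] 6.4e-06
bin True 40 2.4e-19 [-0.25  0.78  0.24  2.31  2.85  0.57  1.35] 3.5e-04
rack False -40 2.2e-04 [-0.35  1.05  0.23  0.89 -0.1   1.88  1.72]
rack False -30 2.6e-28 [-0.35  0.95  0.22  1.   -0.11  1.73  1.72]
rack False -20 2.7e-21 [-0.35  0.81  0.19  1.2  -0.09  1.49  1.72]
rack False 0 1.4e-18 [-0.36  0.57  0.19  1.57 -0.12  1.01  1.75]
rack False 20 4.9e-20 [-0.37  0.49  0.2   1.95 -0.34  0.39  1.97]
rack False 30 9.1e-18 [ 0.31  0.49 -0.61  2.09  1.1   0.23  0.68]
rack False 40 8.9e-24 [ 0.48  0.56 -0.79  2.21  2.27  0.31 -0.41]
rack True -40 2.2e-04 [-0.35  1.05  0.23  0.89 -0.1   1.88 -1.42]
rack True -30 3.6e-20 [-0.49  1.01  0.55  1.   -0.33  1.75 -1.28]
rack True -20 1.6e-28 [-0.61  0.93  0.73  1.2  -0.46  1.54 -1.18]
rack True 0 3.1e-22 [-0.72  0.7   0.75  1.57 -0.52  1.07 -1.1 ]
rack True 20 1.7e-24 [-0.66  0.56  0.57  1.94 -0.79  0.47 -0.8 ]
rack True 30 6.6e-15 [-0.49  0.48  0.36  2.09 -1.27  0.22 -0.28]
rack True 40 4.3e-23 [ 0.23  0.48 -0.48  2.21  2.7   0.22  2.22]
real	0m10.126s
user	0m10.354s
sys	0m0.191s
```

```bash
python3 - <<'E'
from h import *
delta([0.53,-0.12,0.26],frame(np.radians(-22.4),0,False))
E
```

```text
shift mm [15.0, 57.6, -87.4] rot [0.545, 0.128, -0.009] | rows>= 3.7
```

Request:
apply_moves(
  rows=[
    [[3,12,-20],[0.11,0.026,0]],
    [[6,24,-40],[0.22,0.05,0]],
    [[9,36,-60],[0.33,0.08,0]],
    [[12,48,-80],[0.44,0.1,0]],
    [[15,58,-87],[0.545,0.128,-0.009]],
  ],
)

```text
t: 17.0
eef_pos: [0.5268, -0.1279, 0.2488]
tcp_rot: [2.397, 1.547, 0.086]
ft_force: [0.7, -2.4, -1.1]
gripper_width: 0.0501
```

Request:
apply_moves(
  rows=[
    [[0,0,0],[0,0,0]],
    [[0,0,0],[0,0,0]],
    [[0,0,0],[0,0,0]],
  ],
)

```text
t: 17.3
eef_pos: [0.5279, -0.1297, 0.248]
tcp_rot: [2.391, 1.54, 0.086]
ft_force: [0.5, 0.1, -0.7]
gripper_width: 0.0499
```

```bash
python3 - <<'E'
from h import *
p,d,C,st=snap("wrist","16");print(st["t"],st["eef_pos"],st["joint_velocities"].round(2),st["joint_pos"].round(2))
delta([0.53,-0.12,0.26],frame(np.radians(-22.4),0,False))
E
```

```text
17.3 [ 0.52791328 -0.12970416  0.24797438] [-0.01  0.01  0.    0.02  0.    0.   -0.  ] [ 0.09  0.22 -0.07  2.01  0.34  0.72  0.93]
shift mm [8.3, 1.8, -13.3] rot [0.279, 0.115, -0.035] | rows>= 2.0
```

Request:
apply_moves(
  rows=[
    [[8,2,-13],[0.1,0.04,-0.01]],
    [[8,2,-13],[0.2,0.08,-0.02]],
    [[8,2,-13],[0.279,0.115,-0.035]],
    [[8,2,-13],[0.279,0.115,-0.035]],
    [[8,2,-13],[0.279,0.115,-0.035]],
  ],
)

```text
t: 17.85
eef_pos: [0.5306, -0.1204, 0.2597]
tcp_rot: [2.61, 1.746, 0.0]
ft_force: [-0.5, 0.3, -0.5]
gripper_width: 0.0498
```

```bash
python3 - <<'E'
from h import *
p,d,C,st=snap("wrist","17");print(st["t"],st["eef_pos"],st["joint_velocities"].round(2),st["joint_pos"].round(2))
delta([0.53,-0.12,0.26],frame(np.radians(-22.4),0,False))
cv2.imwrite("pics/z.png",cv2.resize(p[100:240,130:400,::-1],None,fx=2.9,fy=2.9,interpolation=2))
E
python3 bins.py 17 100 400 50 235
```

```text
17.85 [ 0.53061319 -0.12036416  0.25973512] [-0.01 -0.02 -0.02  0.02 -0.    0.   -0.  ] [ 0.23  0.33 -0.11  1.79  0.04  1.03  1.28]
shift mm [-0.4, -0.3, 0.0] rot [0.002, 0.0, 0.0] | rows>= 0.0
px [274. 194.] center [ 575.8 -108.3] size [32.9 74.6] yaw -21.92
px [182. 192.] center [ 528.5 -222.6] size [37.5 78.2] yaw -29.6
```

View pics/wrist_17.png

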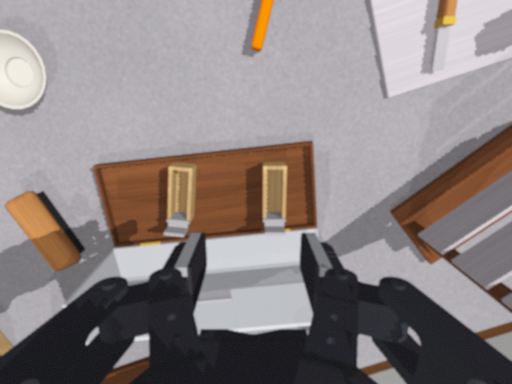

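```bash
cat > t.py <<'E'
from ik import *
yw=np.radians(-22.2);M=frame(yw,np.radians(12),False)
t=np.array([0.5785+.002*np.cos(yw),-0.1095+.002*np.sin(yw),.018])
st=read_state();delta(t-.06*M[:,2],M,st);delta(t,M,st)
print(ik(t,M,st["joint_pos"]))
E
python3 t.py
```

```text
shift mm [27.8, 29.7, 183.4] rot [-0.208, 0.001, -0.003] | rows>= 3.8
shift mm [27.9, 42.1, 242.1] rot [-0.208, 0.001, -0.003] | rows>= 4.9
(np.float64(2.2155559484043425e-18), array([ 0.27266969,  0.66710137, -0.23990505,  1.99769063,  0.63508199,
        0.35059292,  0.70112124]))
```

Request:
apply_moves(
  rows=[
    [[7,7,45],[-0.05,0,0]],
    [[14,14,90],[-0.1,0,0]],
    [[21,21,135],[-0.15,0,0]],
    [[28,30,175],[-0.208,0,0]],
    [[28,30,183],[-0.208,0,0]],
  ],
)

```text
t: 18.4
eef_pos: [0.5659, -0.1026, 0.074]
tcp_rot: [2.463, 1.657, 0.168]
ft_force: [-1.6, 0.6, 0.5]
gripper_width: 0.0502
```

Request:
apply_moves(
  rows=[
    [[0,0,0],[0,0,0]],
    [[0,0,0],[0,0,0]],
  ],
)

```text
t: 18.6
eef_pos: [0.5715, -0.1062, 0.0802]
tcp_rot: [2.461, 1.647, 0.177]
ft_force: [0.1, -0.7, -0.8]
gripper_width: 0.0501
```

```bash
python3 t.py; python3 - <<'E'
from h import *
p,d,C,st=snap("wrist","18");print(st["t"],st["eef_pos"],st["joint_pos"].round(2))
E
```

```text
shift mm [-0.4, -3.5, 2.9] rot [0.003, -0.001, -0.004] | rows>= 0.1
shift mm [-0.4, -3.6, 62.9] rot [0.003, -0.001, -0.004] | rows>= 1.3
(np.float64(3.183808530644269e-29), array([ 0.11467712,  0.66182678, -0.04451436,  1.99857649,  0.30848461,
        0.29401138,  0.98284577]))
18.6 [ 0.57152586 -0.10623774  0.08023545] [ 0.09  0.55 -0.03  2.    0.21  0.4   1.06]
```

View pics/wrist_18.png

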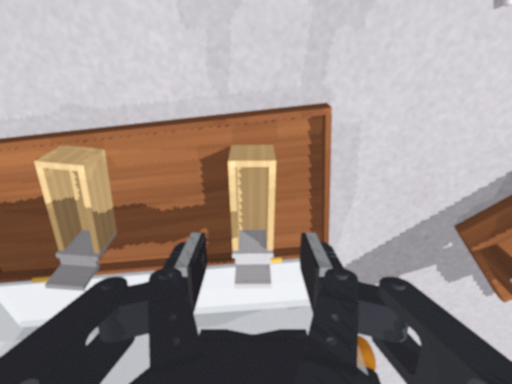

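Request:
apply_moves(
  rows=[
    [[0,-3,20],[0,0,0]],
    [[0,-4,40],[0,0,0]],
    [[0,-4,55],[0,0,0]],
    [[0,-4,63],[0,0,0]],
    [[0,-4,63],[0,0,0]],
  ],
)

```text
t: 19.15
eef_pos: [0.5795, -0.11, 0.0163]
tcp_rot: [2.462, 1.646, 0.176]
ft_force: [0.0, -0.8, -0.1]
gripper_width: 0.0499
```

```bash
python3 t.py|head -2; python3 - <<'E'
from h import *
p,d,C,st=snap("wrist","19");print(st["t"],st["eef_pos"],st["ft_force"],st["joint_pos"].round(2))
E
```

```text
shift mm [0.1, 1.3, -61.5] rot [0.001, -0.0, -0.005] | rows>= 1.2
shift mm [0.1, 1.2, -1.5] rot [0.001, -0.0, -0.005] | rows>= 0.0
19.15 [ 0.57950052 -0.1099786   0.01629633] [ 0.03601021 -0.76844233 -0.07311648] [0.07 0.68 0.   1.99 0.23 0.28 1.04]
```

View pics/wrist_19.png

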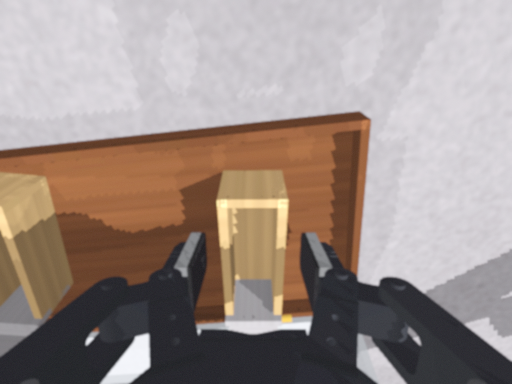

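Fingers straddle the bin, centred. Close.

Request:
apply_moves(
  rows=[
    [[0,0,-1],[0,0,0]],
    [[0,0,-1],[0,0,0]],
    [[0,0,-1],[0,0,0]],
    [[0,0,-1],[0,0,0]],
    [[0,0,-1],[0,0,0]],
  ],
  gripper=15,
  squeeze=50,
)

```text
t: 19.7
eef_pos: [0.5796, -0.1095, 0.0183]
tcp_rot: [2.461, 1.647, 0.178]
ft_force: [-1.3, -1.1, 6.9]
gripper_width: 0.0288
```

Request:
apply_moves(
  rows=[
    [[0,-2,-15],[0,0,0]],
    [[0,-8,-40],[0,0,0]],
    [[0,-15,-80],[0,0,0]],
    [[0,-25,-120],[0,0,0]],
    [[0,-35,-160],[0,0,0]],
  ],
)

```text
t: 20.2
eef_pos: [0.5153, -0.0835, 0.1678]
tcp_rot: [2.462, 1.647, 0.176]
ft_force: [0.4, -0.1, -0.0]
gripper_width: 0.0285
```

Request:
apply_moves(
  rows=[
    [[0,0,0],[0,0,0]],
    [[0,0,0],[0,0,0]],
  ],
)

```text
t: 20.4
eef_pos: [0.5166, -0.0838, 0.1673]
tcp_rot: [2.46, 1.647, 0.178]
ft_force: [-0.3, 0.6, -1.3]
gripper_width: 0.0289
```

```bash
python3 - <<'E'
from h import *
p,d,C,st=snap("wrist","20");print(st["t"],st["eef_pos"],st["gripper_width"],st["ft_force"],st["joint_pos"].round(2))
E
```

```text
20.4 [ 0.51661595 -0.08378876  0.16728946] 0.028914022041502733 [-0.30031189  0.58769426 -1.25496967] [ 0.08  0.31 -0.06  2.1   0.18  0.54  1.06]
```

View pics/wrist_20.png

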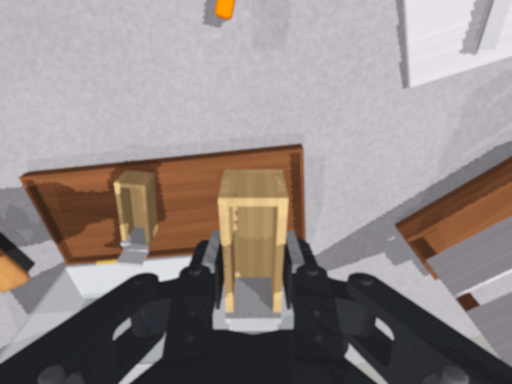

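```bash
cat > bt.py <<'E'
from h import *
# bin pose in tool: pitch relation. bin frame axes in tool coords: bx,by,bz ; origin o (m)
def bin_in_tool(st_rot,st_pos,yaw,center):
    M=R.from_rotvec(st_rot).as_matrix();B=np.c_[[np.cos(yaw),np.sin(yaw),0],[-np.sin(yaw),np.cos(yaw),0],[0,0,1.]]
    return M.T@B, M.T@(np.asarray(center)-st_pos)
def pj(Bt,o,pts):
    T=np.array(calibration("wrist")["tool_from_camera"]);f=192/np.tan(np.radians(calibration("wrist")["fov_y"])/2);c=calibration("wrist")
    return proj((f,c["cx"],c["cy"],T),o+np.asarray(pts)@Bt.T)
E
python3 - <<'E'
from bt import *
yw=np.radians(-22.2)
Bt,o=bin_in_tool([2.461,1.647,.178],[.5796,-.1095,.0183],yw,[.5785,-.1093,.022])
print("bin in tool",(o*1e3).round(1),np.degrees(np.arctan2(Bt[2,0],Bt[1,0])))
pts=np.array([[-38,15,13],[-38,-15,13],[-38,15,-17],[-38,-15,-17],[34,15,13],[34,-15,13],[48,13,37],[48,-13,37],[38,13,17]])/1e3
print(pj(Bt,o,pts).round(1).tolist())
p=cv2.imread("pics/wrist_20.png");cv2.imwrite("pics/z.png",cv2.resize(p[160:340,190:320],None,fx=4.4,fy=3.3*1.0,interpolation=2))
E
```

```text
bin in tool [-0.2 -0.3 -3.8] 12.15377192585006
[[287.0, 197.0], [216.8, 197.3], [280.9, 168.3], [223.0, 168.5], [279.9, 311.3], [225.1, 311.5], [278.8, 370.9], [226.6, 371.1], [276.6, 322.5]]
```

View pics/z.png

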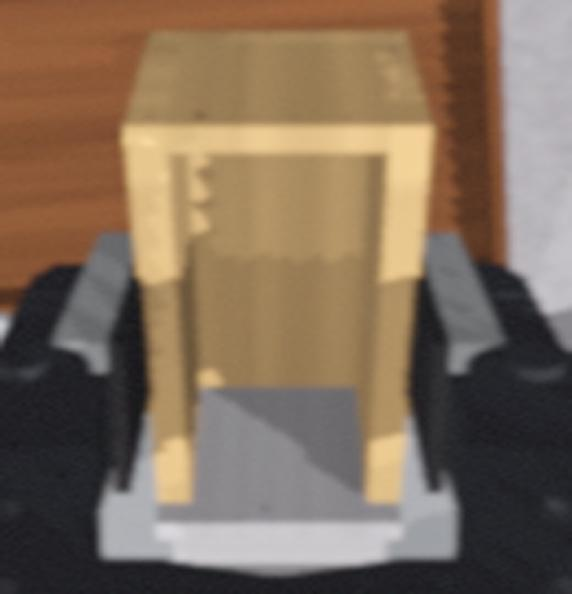

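```bash
cat > rk.py <<'E'
from bt import *
RY=np.radians(17.6);G=np.array([.654,.192,.165])
RK=np.c_[[np.cos(RY),np.sin(RY),0],[-np.sin(RY),np.cos(RY),0],[0,0,1.]]
def tool(X,Y,Z,phi,Bt,o):
    B=RK@R.from_rotvec([0,np.radians(phi),0]).as_matrix()
    p=G+RK@(np.array([X,Y,Z])/1e3)
    M=B@Bt.T; return p-M@o, M
def where(st,Bt,o):
    M=R.from_rotvec(st["tcp_rot"]).as_matrix();B=M@Bt;p=st["eef_pos"]+M@o
    l=RK.T@(p-G)*1e3; b=RK.T@B
    return l.round(1), np.degrees(np.arctan2(-b[2,0],b[0,0])).round(2), "yawerr",np.degrees(np.arctan2(b[1,0],np.hypot(b[0,0],b[2,0]))).round(2),"roll",np.degrees(np.arcsin(b[2,1])).round(2)
W=[(-100,19,45),(-57,19,45),(-53,20,45),(-48,24,45),(-44,28,45),(-42,29,45),(-41.3,16,30),(-42.3,2.4,15),(-41.8,-3.6,9),(-40,-9,4),(-39,-12,0)]
E
cat > bin1.py <<'E'
from rk import *
Bt,o=bin_in_tool([2.461,1.647,.178],[.5796,-.1095,.0183],np.radians(-22.2),[.5785,-.1093,.022])
o=o+[.0005,.0003,0]
E
cat > t2.py <<'E'
from bin1 import *
from ik import ik
st=read_state()
for Y in (10,-80):
    q=st["joint_pos"]
    for X,Z,ph in [(-110,40,0)]+W:
        p,M=tool(X,Y,Z,ph,Bt,o);c,q=ik(p,M,q,n=3);print(Y,X,Z,ph,"%.0e"%c,p.round(3),q.round(2))
print(where(st,Bt,o))
p,M=tool(-130,10,60,0,Bt,o);delta(p,M,st)
E
python3 t2.py
```

```text
10 -110 40 0 1e-19 [0.547 0.168 0.201] [-0.19  0.32 -0.23  1.98  0.15  0.64  1.37]
10 -100 19 45 4e-19 [0.554 0.17  0.181] [-0.41  0.85  0.09  1.23 -0.08  1.63  1.57]
10 -57 19 45 7e-18 [0.595 0.183 0.181] [-0.38  0.94  0.04  1.06 -0.05  1.72  1.54]
10 -53 20 45 3e-23 [0.599 0.185 0.182] [-0.37  0.95  0.03  1.04 -0.04  1.73  1.54]
10 -48 24 45 1e-20 [0.603 0.186 0.186] [-0.37  0.95  0.03  1.02 -0.04  1.75  1.54]
10 -44 28 45 1e-21 [0.607 0.187 0.19 ] [-0.37  0.96  0.03  1.   -0.04  1.76  1.53]
10 -42 29 45 1e-26 [0.609 0.188 0.191] [-0.37  0.96  0.02  0.99 -0.04  1.77  1.53]
10 -41.3 16 30 7e-27 [0.611 0.188 0.177] [-0.34  0.77 -0.04  1.29  0.01  1.39  1.51]
10 -42.3 2.4 15 4e-21 [0.611 0.188 0.164] [-0.08  0.63 -0.41  1.58  0.27  1.04  1.31]
10 -41.8 -3.6 9 2e-22 [0.611 0.189 0.158] [ 0.02  0.6  -0.53  1.69  0.38  0.9   1.22]
10 -40 -9 4 2e-24 [0.613 0.189 0.152] [ 0.09  0.59 -0.62  1.77  0.49  0.79  1.12]
10 -39 -12 0 4e-26 [0.615 0.19  0.149] [ 0.15  0.58 -0.69  1.83  0.6   0.71  1.03]
-80 -110 40 0 7e-30 [0.574 0.082 0.201] [ 0.07  0.34 -0.32  1.96  0.14  0.65  1.55]
-80 -100 19 
[... 397 characters left out ...]
1.77  1.7 ]
-80 -42 29 45 2e-26 [0.636 0.102 0.191] [-0.32  0.99  0.17  0.96 -0.08  1.78  1.7 ]
-80 -41.3 16 30 1e-25 [0.638 0.103 0.177] [-0.36  0.8   0.21  1.27 -0.12  1.4   1.73]
-80 -42.3 2.4 15 4e-24 [0.638 0.103 0.164] [-0.44  0.65  0.3   1.56 -0.21  1.01  1.81]
-80 -41.8 -3.6 9 9e-21 [0.639 0.103 0.158] [-0.48  0.61  0.36  1.66 -0.28  0.86  1.87]
-80 -40 -9 4 4e-21 [0.641 0.104 0.152] [-0.52  0.59  0.4   1.75 -0.36  0.73  1.94]
-80 -39 -12 0 6e-22 [0.642 0.104 0.149] [-0.54  0.57  0.43  1.81 -0.44  0.63  2.02]
(array([-215.3, -220.5,    4.9]), np.float64(0.1), 'yawerr', np.float64(-39.81), 'roll', np.float64(-0.05))
shift mm [232.0, -69.6, -71.0] rot [-0.0, 0.147, -0.679] | rows>= 5.0
```

Request:
apply_moves(
  rows=[
    [[35,-12,-30],[0,0.02,-0.1]],
    [[80,-26,-60],[0,0.05,-0.23]],
    [[125,-38,-71],[0,0.08,-0.36]],
    [[170,-52,-71],[0,0.11,-0.5]],
    [[215,-65,-71],[0,0.14,-0.63]],
  ],
)

```text
t: 20.95
eef_pos: [0.5255, 0.1468, 0.2212]
tcp_rot: [1.834, 2.383, 0.259]
ft_force: [1.0, -0.4, -1.9]
gripper_width: 0.0289
```

Request:
apply_moves(
  rows=[
    [[10,0,0],[0,0,0]],
    [[10,0,0],[0,0,0]],
  ],
)

```text
t: 21.15
eef_pos: [0.5222, 0.156, 0.2205]
tcp_rot: [1.839, 2.381, 0.257]
ft_force: [0.5, -1.1, -0.9]
gripper_width: 0.0291
```

```bash
cat > go.py <<'E'
import sys,importlib
m=importlib.import_module(sys.argv[1]);from rk import *
st=read_state();print("t",st["t"],"F",st["ft_force"].round(1),"q",st["joint_pos"].round(2));print(where(st,m.Bt,m.o))
Y=float(sys.argv[2])
for a in sys.argv[3:]:
    X,Z,ph=map(float,a.split(','));p,M=tool(X,Y,Z,ph,m.Bt,m.o);print(a,end=" ");delta(p,M,st)
E
python3 go.py bin1 10 -110,40,0 -110,40,20 -110,40,45
```

```text
t 21.15 F [ 0.5 -1.1 -0.9] q [-0.12  0.28 -0.31  1.99  0.18  0.68  1.29]
(array([-137.3,    5.8,   59.2]), np.float64(0.14), 'yawerr', np.float64(-2.71), 'roll', np.float64(0.27))
-110,40,0 shift mm [5.4, 22.5, 24.5] rot [-0.002, 0.005, -0.047] | rows>= 0.7
-110,40,20 shift mm [5.4, 21.1, 24.2] rot [0.347, -0.004, -0.047] | rows>= 2.3
-110,40,45 shift mm [5.3, 19.7, 23.4] rot [0.783, -0.017, -0.046] | rows>= 5.2
```

Request:
apply_moves(
  rows=[
    [[2,5,5],[0.13,0,-0.02]],
    [[4,10,10],[0.27,-0.005,-0.046]],
    [[5,15,16],[0.41,-0.008,-0.046]],
    [[5,20,23],[0.54,-0.01,-0.046]],
    [[5,20,23],[0.67,-0.014,-0.046]],
  ],
)

```text
t: 21.65
eef_pos: [0.5464, 0.1629, 0.2026]
tcp_rot: [-1.678, -2.266, 0.539]
ft_force: [0.5, -0.1, -1.3]
gripper_width: 0.0288
```

Request:
apply_moves(
  rows=[
    [[0,0,0],[0.11,0,0]],
    [[0,0,0],[0.11,0,0]],
    [[0,0,0],[0.11,0,0]],
  ],
)

```text
t: 21.95
eef_pos: [0.5456, 0.1641, 0.2024]
tcp_rot: [-1.626, -2.199, 0.644]
ft_force: [0.1, -0.6, -0.4]
gripper_width: 0.0287
```

```bash
python3 go.py bin1 10 -110,40,45 -75,19,45; python3 - <<'E'
from h import *
snap("wrist","21");snap("scene","21")
E
```

```text
t 21.95 F [ 0.1 -0.6 -0.4] q [-0.21  0.81 -0.26  1.27  0.11  1.65  1.4 ]
(array([-109.7,    6.5,   40.7]), np.float64(44.67), 'yawerr', np.float64(-0.29), 'roll', np.float64(-0.14))
-110,40,45 shift mm [3.5, 0.1, 0.7] rot [0.006, -0.001, -0.005] | rows>= 0.1
-75,19,45 shift mm [3.9, 40.9, -0.4] rot [0.006, -0.001, -0.005] | rows>= 0.8
```

View pics/wrist_21.png

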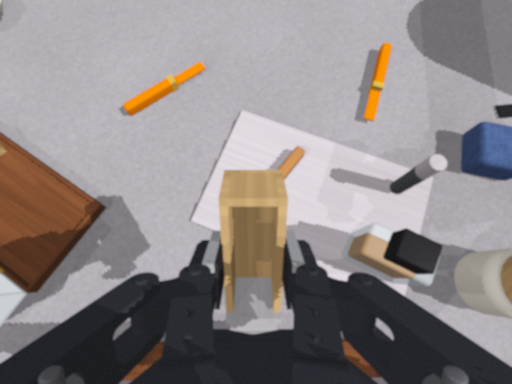

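View pics/scene_21.png

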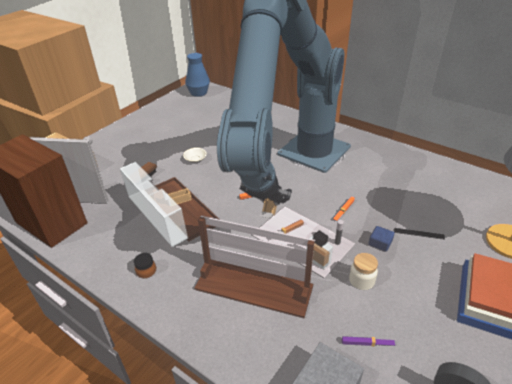

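Request:
apply_moves(
  rows=[
    [[1,10,0],[0.006,0,-0.005]],
    [[3,20,0],[0.006,0,-0.005]],
    [[4,32,0],[0.006,0,-0.005]],
    [[4,41,0],[0.006,0,-0.005]],
    [[4,41,0],[0.006,0,-0.005]],
  ],
)

```text
t: 22.55
eef_pos: [0.5776, 0.1797, 0.1813]
tcp_rot: [-1.615, -2.201, 0.648]
ft_force: [-0.6, -0.4, -1.2]
gripper_width: 0.0292
```

```bash
python3 go.py bin1 10 -75,19,45 -62,19,45 -55,19,45; python3 - <<'E'
from h import *
p,d,C,st=snap("scene","22");cv2.imwrite("pics/z.png",cv2.resize(p[170:310,185:325,::-1],None,fx=5,fy=4.2,interpolation=2))
E
```

```text
t 22.55 F [-0.6 -0.4 -1.2] q [-0.23  0.9  -0.26  1.15  0.12  1.68  1.41]
(array([-74.5,  11.6,  19.6]), np.float64(44.99), 'yawerr', np.float64(0.12), 'roll', np.float64(0.08))
-75,19,45 shift mm [-1.6, -0.1, 0.8] rot [0.0, -0.0, 0.002] | rows>= 0.0
-62,19,45 shift mm [-1.6, 10.8, -6.3] rot [0.0, -0.0, 0.002] | rows>= 0.3
-55,19,45 shift mm [-1.6, 16.7, -10.1] rot [0.0, -0.0, 0.002] | rows>= 0.4
```

View pics/z.png

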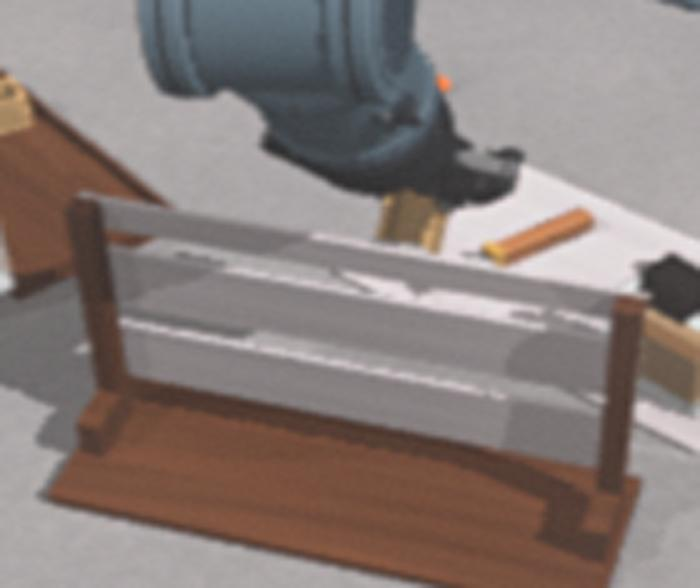

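Request:
apply_moves(
  rows=[
    [[-1,5,-3],[0,0,0]],
    [[-1,11,-6],[0,0,0]],
    [[-1,14,-8],[0,0,0]],
    [[-1,17,-10],[0,0,0]],
    [[-1,17,-10],[0,0,0]],
  ],
)

```text
t: 23.1
eef_pos: [0.5968, 0.1848, 0.1808]
tcp_rot: [-1.614, -2.201, 0.648]
ft_force: [0.1, 0.5, -1.1]
gripper_width: 0.0288
```

```bash
python3 go.py bin1 10 -55,19,45 -52,21,45 -48,24,45 -44,28,45 -42,29,45; python3 - <<'E'
from h import *
p,d,C,st=snap("scene","23");cv2.imwrite("pics/z.png",cv2.resize(p[190:270,195:325,::-1],None,fx=6,fy=6,interpolation=2))
E
```

```text
t 23.1 F [ 0.1  0.5 -1.1] q [-0.24  0.94 -0.25  1.08  0.13  1.72  1.41]
(array([-54.6,  10.7,  19.1]), np.float64(45.0), 'yawerr', np.float64(0.13), 'roll', np.float64(0.09))
-55,19,45 shift mm [-0.7, -0.3, 0.2] rot [0.0, -0.0, 0.002] | rows>= 0.0
-52,21,45 shift mm [-0.7, 1.2, -3.1] rot [0.0, -0.0, 0.002] | rows>= 0.1
-48,24,45 shift mm [-0.6, 2.9, -7.7] rot [0.0, -0.0, 0.002] | rows>= 0.2
-44,28,45 shift mm [-0.6, 4.1, -13.3] rot [0.0, -0.0, 0.002] | rows>= 0.3
-42,29,45 shift mm [-0.6, 5.2, -15.2] rot [0.0, -0.0, 0.002] | rows>= 0.3
```

View pics/z.png

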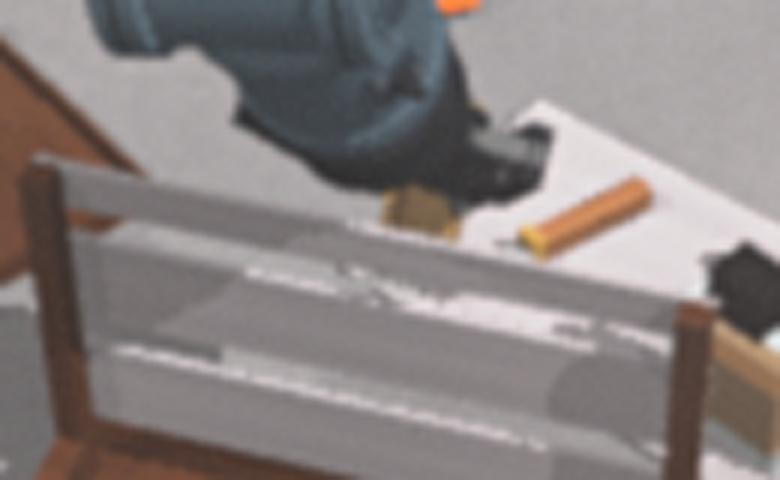

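Request:
apply_moves(
  rows=[
    [[0,1,-3],[0,0,0]],
    [[0,3,-8],[0,0,0]],
    [[0,4,-11],[0,0,0]],
    [[0,4,-13],[0,0,0]],
    [[0,5,-15],[0,0,0]],
  ],
)

```text
t: 23.65
eef_pos: [0.6084, 0.1884, 0.1911]
tcp_rot: [-1.614, -2.201, 0.648]
ft_force: [-0.1, -0.0, -1.2]
gripper_width: 0.0294
```

```bash
python3 go.py bin1 10 -42,29,45 -41.5,23,38 -41.3,16,30 -41.8,9,22 -42.3,2.4,15
```

```text
t 23.65 F [-0.1 -0.  -1.2] q [-0.24  0.95 -0.25  1.02  0.13  1.76  1.42]
(array([-42.5,  10.6,  29.4]), np.float64(45.0), 'yawerr', np.float64(0.14), 'roll', np.float64(0.09))
-42,29,45 shift mm [-0.6, 0.6, 0.0] rot [0.0, -0.0, 0.002] | rows>= 0.0
-41.5,23,38 shift mm [-0.6, 4.8, 4.8] rot [-0.122, -0.0, 0.002] | rows>= 0.8
-41.3,16,30 shift mm [-0.6, 9.3, 10.5] rot [-0.262, 0.0, 0.002] | rows>= 1.7
-41.8,9,22 shift mm [-0.6, 13.1, 16.4] rot [-0.401, 0.001, 0.002] | rows>= 2.7
-42.3,2.4,15 shift mm [-0.6, 16.7, 22.0] rot [-0.524, 0.001, 0.001] | rows>= 3.5
```

Now rotate down in steps.

Request:
apply_moves(
  rows=[
    [[0,2.5,2.5],[-0.06,0,0]],
    [[0,5,5],[-0.122,0,0]],
    [[0,7,7.5],[-0.19,0,0]],
    [[0,9.3,10.5],[-0.262,0,0]],
    [[0,9.3,10.5],[-0.262,0,0]],
  ],
)

```text
t: 24.15
eef_pos: [0.6094, 0.1884, 0.1781]
tcp_rot: [-1.736, -2.367, 0.37]
ft_force: [-1.2, 0.5, -1.0]
gripper_width: 0.0288
```

```bash
python3 go.py bin1 10  -41.3,16,30 -41.8,9,22 -42.3,2.4,15 -41.8,-3.6,9
```

```text
t 24.15 F [-1.2  0.5 -1. ] q [-0.21  0.78 -0.27  1.3   0.15  1.4   1.4 ]
(array([-42.4,  10.4,  16.7]), np.float64(29.95), 'yawerr', np.float64(0.1), 'roll', np.float64(0.01))
-41.3,16,30 shift mm [-0.4, 1.3, 0.4] rot [0.001, 0.0, 0.002] | rows>= 0.0
-41.8,9,22 shift mm [-0.4, 3.5, 7.1] rot [-0.139, 0.001, 0.002] | rows>= 0.9
-42.3,2.4,15 shift mm [-0.4, 5.5, 13.5] rot [-0.261, 0.001, 0.002] | rows>= 1.7
-41.8,-3.6,9 shift mm [-0.4, 8.2, 18.9] rot [-0.366, 0.002, 0.002] | rows>= 2.4
```

Request:
apply_moves(
  rows=[
    [[0,2,3.5],[-0.07,0,0]],
    [[0,3.5,7.1],[-0.139,0,0]],
    [[0,4.5,10.3],[-0.2,0,0]],
    [[0,5.5,13.5],[-0.261,0,0]],
    [[0,5.5,13.5],[-0.261,0,0]],
  ],
)

```text
t: 24.65
eef_pos: [0.6101, 0.1887, 0.1624]
tcp_rot: [-1.839, -2.507, 0.066]
ft_force: [-0.3, 0.1, -0.9]
gripper_width: 0.0291
```

```bash
python3 go.py bin1 10  -42.3,2.4,15 -41.8,-3.6,9 -41,-8,4.5 -39.5,-11.5,0; python3 - <<'E'
from h import *
p,d,C,st=snap("scene","24");cv2.imwrite("pics/z.png",cv2.resize(p[190:270,195:325,::-1],None,fx=6,fy=6,interpolation=2))
E
```

```text
t 24.65 F [-0.3  0.1 -0.9] q [-0.18  0.64 -0.28  1.56  0.19  1.02  1.36]
(array([-42.6,  10.4,   1.2]), np.float64(15.18), 'yawerr', np.float64(0.08), 'roll', np.float64(-0.06))
-42.3,2.4,15 shift mm [-0.4, 0.3, -1.2] rot [-0.003, 0.001, 0.002] | rows>= 0.0
-41.8,-3.6,9 shift mm [-0.4, 1.5, 4.8] rot [-0.108, 0.002, 0.002] | rows>= 0.7
-41,-8,4.5 shift mm [-0.4, 2.8, 9.1] rot [-0.186, 0.002, 0.002] | rows>= 1.2
-39.5,-11.5,0 shift mm [-0.4, 4.8, 12.4] rot [-0.265, 0.002, 0.002] | rows>= 1.8
```

View pics/z.png

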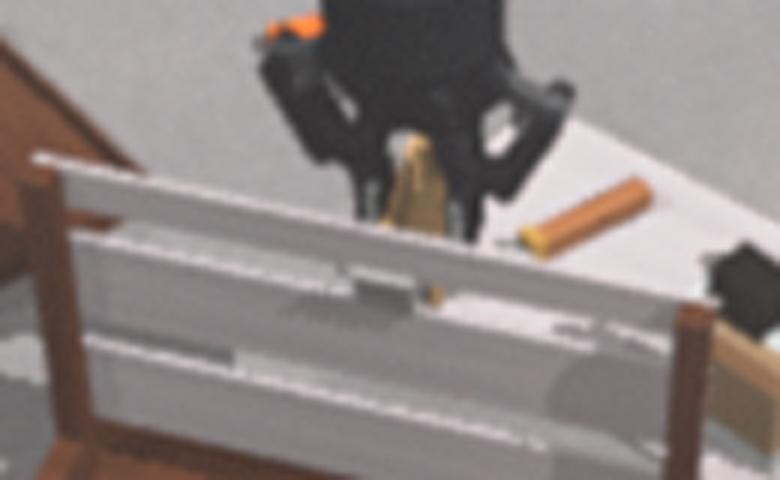

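Request:
apply_moves(
  rows=[
    [[0,0.5,1.5],[-0.05,0,0]],
    [[0,1.2,4],[-0.108,0,0]],
    [[0,2,6.5],[-0.15,0,0]],
    [[0,2.8,8.6],[-0.186,0,0]],
    [[0,2.8,8.6],[-0.186,0,0]],
  ],
)

```text
t: 25.2
eef_pos: [0.6132, 0.1898, 0.1533]
tcp_rot: [1.81, 2.466, 0.164]
ft_force: [-0.2, -0.4, -0.8]
gripper_width: 0.0289
```

```bash
python3 go.py bin1 10 -41,-8,4.5 -39.5,-11.5,0 -39,-13,0
```

```text
t 25.2 F [-0.2 -0.4 -0.8] q [-0.17  0.56 -0.28  1.74  0.23  0.74  1.31]
(array([-40.1,  10.5,  -7.9]), np.float64(4.55), 'yawerr', np.float64(0.07), 'roll', np.float64(-0.1))
-41,-8,4.5 shift mm [-0.5, -0.9, -0.0] rot [-0.001, 0.002, 0.002] | rows>= 0.0
-39.5,-11.5,0 shift mm [-0.5, 0.4, 3.6] rot [-0.079, 0.002, 0.001] | rows>= 0.5
-39,-13,0 shift mm [-0.5, 0.7, 5.2] rot [-0.079, 0.002, 0.001] | rows>= 0.5
```

Request:
apply_moves(
  rows=[
    [[0,0.2,2],[-0.04,0,0]],
    [[0,0.4,3.6],[-0.079,0,0]],
    [[0,0.4,3.6],[-0.079,0,0]],
    [[0,0.4,3.6],[-0.079,0,0]],
  ],
)

```text
t: 25.6
eef_pos: [0.615, 0.1904, 0.1504]
tcp_rot: [1.778, 2.423, 0.259]
ft_force: [-0.1, 0.2, -1.2]
gripper_width: 0.029
```

```bash
python3 go.py bin1 10 -39.5,-11.5,0 -39,-13,0
```

```text
t 25.6 F [-0.1  0.2 -1.2] q [-0.18  0.53 -0.26  1.81  0.26  0.62  1.28]
(array([-38.4,  10.6, -10.8]), np.float64(-0.05), 'yawerr', np.float64(0.06), 'roll', np.float64(-0.1))
-39.5,-11.5,0 shift mm [-0.6, -1.2, 0.4] rot [0.001, 0.001, 0.001] | rows>= 0.0
-39,-13,0 shift mm [-0.6, -1.0, 2.0] rot [0.001, 0.001, 0.001] | rows>= 0.0
```

Request:
apply_moves(
  rows=[
    [[0,0,1],[0,0,0]],
    [[0,0.3,2],[0,0,0]],
    [[0,0.3,2.5],[0,0,0]],
    [[0,0.3,2.5],[0,0,0]],
  ],
)

```text
t: 26.0
eef_pos: [0.6152, 0.1905, 0.1481]
tcp_rot: [1.777, 2.422, 0.261]
ft_force: [-3.3, -1.5, 3.5]
gripper_width: 0.0288
```

```bash
python3 go.py bin1 10 -39,-13,0;  python3 - <<'E'
from h import *
p,d,C,st=snap("scene","25");a=cv2.resize(p[190:270,195:325,::-1],None,fx=6,fy=6,interpolation=2);cv2.imwrite("pics/z.png",a)
p,d,C,st=snap("wrist","25")
E
```

```text
t 26.0 F [-3.3 -1.5  3.5] q [-0.18  0.54 -0.26  1.81  0.26  0.61  1.28]
(array([-38.3,  10.6, -13.1]), np.float64(-0.11), 'yawerr', np.float64(0.07), 'roll', np.float64(-0.1))
-39,-13,0 shift mm [-0.6, -0.7, -0.3] rot [0.002, 0.001, 0.002] | rows>= 0.0
```

View pics/z.png

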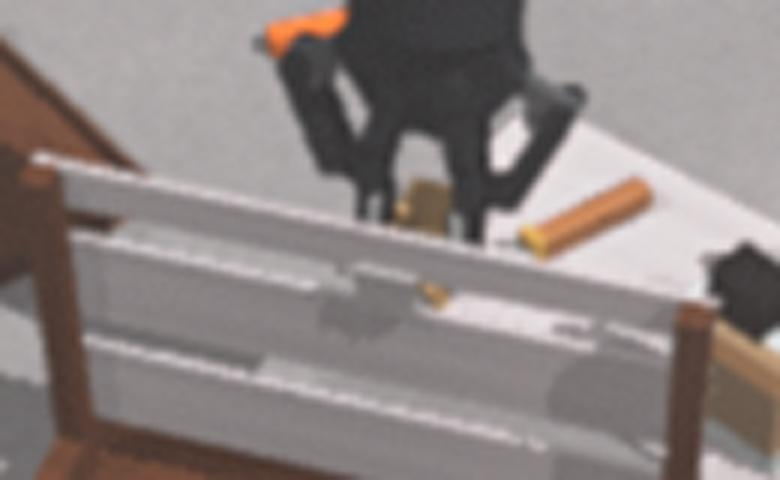

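View pics/wrist_25.png

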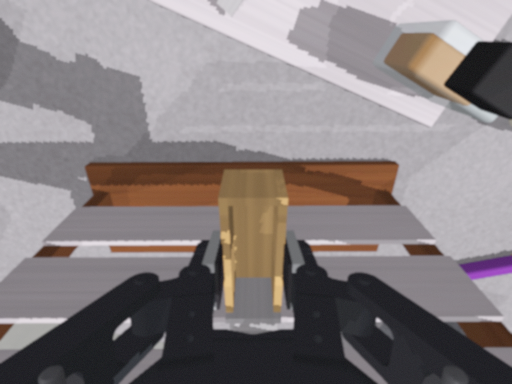

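Request:
apply_moves(
  rows=[
    [[0,0,0],[0,0,0]],
    [[0,0,0],[0,0,0]],
    [[0,0,0],[0,0,0]],
  ],
  gripper=45,
)

```text
t: 26.4
eef_pos: [0.6155, 0.1906, 0.1479]
tcp_rot: [1.777, 2.422, 0.262]
ft_force: [0.2, 1.1, -0.0]
gripper_width: 0.0451
```

Request:
apply_moves(
  rows=[
    [[0,-2,-12],[0,0,0]],
    [[0,-8,-40],[0,0,0]],
    [[0,-20,-80],[0,0,0]],
    [[0,-40,-120],[0,0,0]],
    [[0,-60,-150],[0,0,0]],
  ],
)

```text
t: 26.9
eef_pos: [0.5283, 0.1633, 0.2846]
tcp_rot: [1.776, 2.42, 0.265]
ft_force: [0.9, -0.1, 0.5]
gripper_width: 0.045
```

```bash
 python3 - <<'E'
from h import *
p,d,C,st=snap("scene","26");a=cv2.resize(p[190:270,195:325,::-1],None,fx=6,fy=6,interpolation=2);cv2.imwrite("pics/z.png",a)
p,d,C,st=snap("wrist","26");print(st["t"],st["eef_pos"])
E
```

```text
26.95 [0.52651959 0.16288942 0.28791583]
```

View pics/z.png

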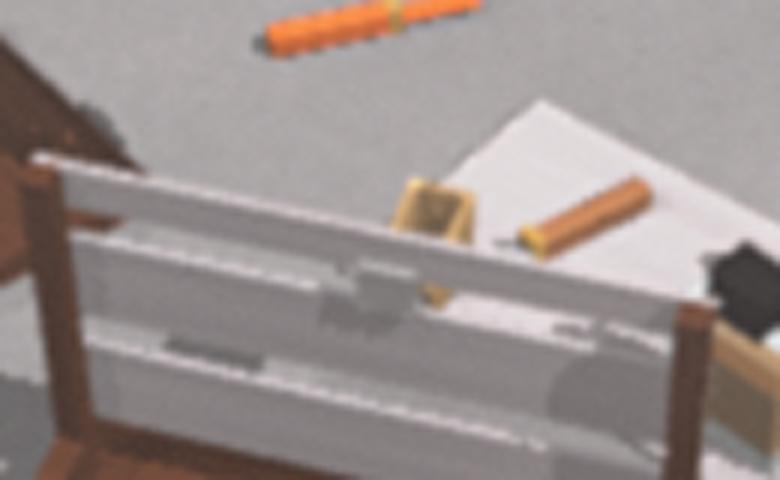

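View pics/wrist_26.png

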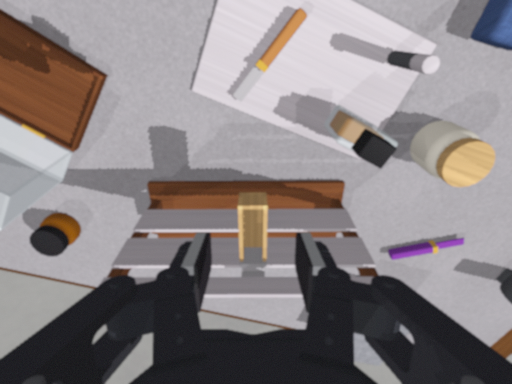

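```bash
 python3 - <<'E'
from h import *
delta([0.49,-0.21,0.27],frame(np.radians(-29),0,False))
E
```

```text
shift mm [-344.5, -148.5, -16.5] rot [0.209, -0.089, 0.808] | rows>= 7.5
```

Request:
apply_moves(
  rows=[
    [[-40,-20,-10],[0.03,-0.01,0.1]],
    [[-85,-40,-20],[0.06,-0.02,0.2]],
    [[-130,-60,-20],[0.09,-0.04,0.3]],
    [[-175,-80,-20],[0.12,-0.05,0.4]],
    [[-220,-100,-20],[0.15,-0.06,0.52]],
  ],
  gripper=55,
)

```text
t: 27.5
eef_pos: [0.4973, -0.0788, 0.2799]
tcp_rot: [2.424, 1.938, 0.07]
ft_force: [1.9, -0.4, 0.4]
gripper_width: 0.0549
```

```bash
 python3 - <<'E'
from h import *
delta([0.49,-0.21,0.27],frame(np.radians(-29),0,False))
E
```

```text
shift mm [-129.7, 21.2, 9.6] rot [0.055, -0.02, 0.284] | rows>= 2.6
```

Request:
apply_moves(
  rows=[
    [[-45,7,3],[0.02,-0.01,0.1]],
    [[-90,14,6],[0.04,-0.015,0.2]],
    [[-130,21,10],[0.055,-0.02,0.284]],
    [[-130,21,10],[0.055,-0.02,0.284]],
    [[-130,21,10],[0.055,-0.02,0.284]],
  ],
)

```text
t: 28.0
eef_pos: [0.4904, -0.2092, 0.269]
tcp_rot: [-2.705, -1.598, -0.0]
ft_force: [-0.0, 1.0, 0.2]
gripper_width: 0.0547
```

```bash
 python3 - <<'E'
from h import *
p,d,C,st=snap("wrist","27");print(st["t"],st["eef_pos"],st["joint_velocities"].round(2),st["joint_pos"].round(2))
cv2.imwrite("pics/z.png",cv2.resize(p[130:260,170:330,::-1],None,fx=5,fy=4.5,interpolation=2))
E
python3 bins.py 27 100 400 50 235
```

```text
28.0 [ 0.49036461 -0.20922327  0.26900693] [-0.03 -0.02 -0.04  0.01 -0.01  0.    0.  ] [ 0.32  0.3  -0.01  1.81  0.    1.04  1.38]
px [115. 225.] center [ 470.3 -416.8] size [51.1 39.2] yaw 61.15
px [256. 192.] center [ 527.5 -224. ] size [33.8 79.5] yaw -29.35
```

View pics/z.png

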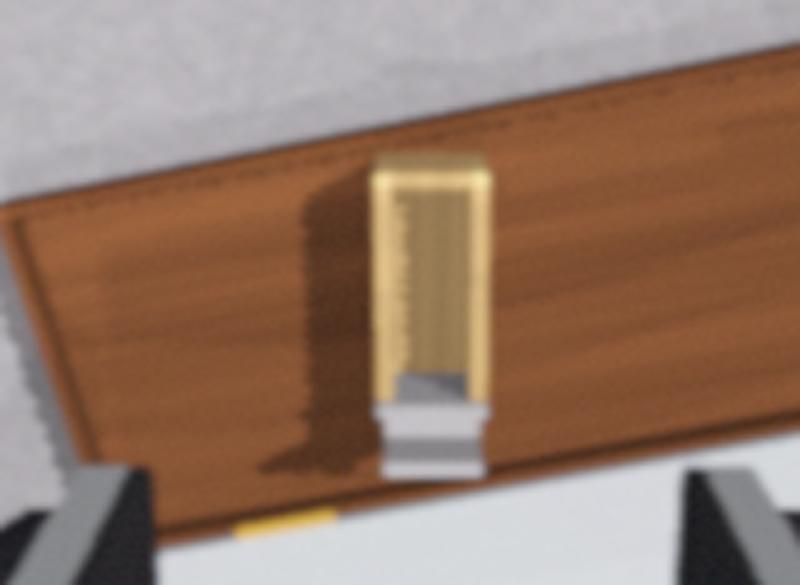

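```bash
 python3 - <<'E'
from h import *
z=np.load("pics/wrist_27.npz");C=cam("wrist",dict(eef_pos=z["pos"],tcp_rot=z["rot"]))
q=np.array([(372,174),(490,176),(491,403),(375,403)])/[5,4.5]+[170,130]-[.4,.4]
P=plane(C,q,.035);f=(P[0]+P[1])/2;b=(P[2]+P[3])/2;e=b-f;L=np.linalg.norm(e);u=e/L
print("len",L,"w",np.linalg.norm(P[1]-P[0]),np.linalg.norm(P[2]-P[3]),"yaw",np.degrees(np.arctan2(u[1],u[0])),"center",f+u*.038,b+u*.004-u*.038)
E
```

```text
len 0.07214575162650735 w 0.03131430387508363 0.0324309980839017 yaw -28.243088442711198 center [ 0.53226708 -0.22725614  0.035     ] [ 0.53239548 -0.22732511  0.035     ]
```

```bash
cat > t.py <<'E'
from h import *
yw=np.radians(-28.7);M=frame(yw,np.radians(12),False)
t=np.array([0.5323+.002*np.cos(yw),-0.2272+.002*np.sin(yw),.018])
st=read_state();print(st["eef_pos"]);delta(t-.06*M[:,2],M,st);delta(t,M,st)
E
python3 t.py
```

```text
[ 0.49065975 -0.20780953  0.26915015]
shift mm [2.9, 35.4, 192.5] rot [-0.21, -0.001, -0.0] | rows>= 3.9
shift mm [2.8, 47.9, 251.1] rot [-0.21, -0.001, -0.0] | rows>= 5.1
```

Request:
apply_moves(
  rows=[
    [[1,8,45],[-0.05,0,0]],
    [[2,16,90],[-0.1,0,0]],
    [[3,24,138],[-0.15,0,0]],
    [[3,35,180],[-0.21,0,0]],
    [[3,35,192],[-0.21,0,0]],
  ],
  gripper=50,
)

```text
t: 28.55
eef_pos: [0.5199, -0.2194, 0.0735]
tcp_rot: [2.547, 1.514, 0.154]
ft_force: [-0.8, 0.4, -0.0]
gripper_width: 0.0496
```

Request:
apply_moves(
  rows=[
    [[0,0,0],[0,0,0]],
    [[0,0,0],[0,0,0]],
  ],
)

```text
t: 28.75
eef_pos: [0.5244, -0.2228, 0.0793]
tcp_rot: [2.543, 1.506, 0.162]
ft_force: [0.0, 0.3, 0.9]
gripper_width: 0.0499
```

```bash
python3 t.py;  python3 - <<'E'
from h import *
p,d,C,st=snap("wrist","28");print(st["t"],st["joint_pos"].round(2))
E
```

```text
[ 0.5243697  -0.22276008  0.07932279]
shift mm [-0.1, -1.9, 2.3] rot [0.003, -0.001, -0.001] | rows>= 0.1
shift mm [-0.1, -2.1, 62.3] rot [0.003, -0.001, -0.001] | rows>= 1.2
28.75 [0.28 0.53 0.02 2.04 0.08 0.36 1.29]
```

View pics/wrist_28.png

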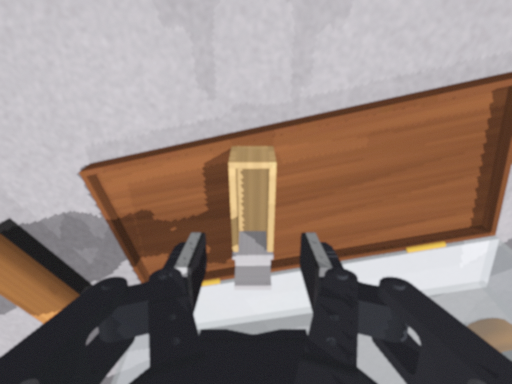

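Request:
apply_moves(
  rows=[
    [[0,-1,20],[0,0,0]],
    [[0,-2,40],[0,0,0]],
    [[0,-2,53],[0,0,0]],
    [[0,-2,61],[0,0,0]],
    [[0,-2,61],[0,0,0]],
  ],
)

```text
t: 29.3
eef_pos: [0.5325, -0.2283, 0.0174]
tcp_rot: [2.545, 1.505, 0.159]
ft_force: [0.6, 0.2, 0.4]
gripper_width: 0.05
```

Request:
apply_moves(
  rows=[
    [[0,0,0],[0,0,0]],
    [[0,0,0],[0,0,0]],
    [[0,0,0],[0,0,0]],
    [[0,0,0],[0,0,0]],
    [[0,0,0],[0,0,0]],
  ],
  gripper=15,
)

```text
t: 29.8
eef_pos: [0.5328, -0.2284, 0.0185]
tcp_rot: [2.543, 1.504, 0.161]
ft_force: [-1.9, 1.7, 7.4]
gripper_width: 0.0291
```

```bash
python3 -c "
from h import *
s=read_state();print(s['eef_pos'].tolist(),s['tcp_rot'].tolist(),s['ft_force'],s['gripper_width'])"
```

```text
[0.5327801115108413, -0.2283849054841702, 0.01845477768619369] [2.5434030113381776, 1.5043270548660326, 0.16064287426772386] [-1.90035066  1.69240714  7.40844147] 0.029058915187145807
```

Request:
apply_moves(
  rows=[
    [[0,-2,-15],[0,0,0]],
    [[0,-8,-40],[0,0,0]],
    [[0,-15,-80],[0,0,0]],
    [[0,-25,-120],[0,0,0]],
    [[0,-35,-160],[0,0,0]],
  ],
)

```text
t: 30.3
eef_pos: [0.4719, -0.1952, 0.1679]
tcp_rot: [2.545, 1.505, 0.159]
ft_force: [1.1, 0.4, -0.6]
gripper_width: 0.029
```

Request:
apply_moves(
  rows=[
    [[0,0,-30],[0,0,0]],
    [[0,0,-50],[0,0,0]],
    [[0,0,-50],[0,0,0]],
  ],
)

```text
t: 30.6
eef_pos: [0.4649, -0.1908, 0.2185]
tcp_rot: [2.541, 1.503, 0.165]
ft_force: [-0.9, 0.1, -1.7]
gripper_width: 0.029
```

```bash
cat > bin2.py <<'E'
from rk import *
Bt,o=bin_in_tool([2.5434,1.50433,.16064],[.53278,-.22838,.01845],np.radians(-28.7),[.5323,-.2272,.022])
E
python3 - <<'E'
from bin2 import *
p,d,C,st=snap("wrist","29");print(st["t"],st["eef_pos"],st["gripper_width"])
print((o*1e3).round(1),np.degrees(np.arctan2(Bt[2,0],Bt[1,0])))
pts=np.array([[-38,15,13],[-38,-15,13],[-38,15,-17],[-38,-15,-17],[34,15,13],[34,-15,13]])/1e3
print(pj(Bt,o,pts).round(1).tolist())
cv2.imwrite("pics/z.png",cv2.resize(p[160:340,190:320,::-1],None,fx=4.4,fy=3.3*1.0,interpolation=2))
E
```

```text
30.6 [ 0.46488139 -0.19083191  0.21847577] 0.028960636261469885
[ 0.8 -0.2 -3.7] 12.151716672564717
[[289.3, 197.2], [219.2, 197.2], [282.9, 168.5], [225.1, 168.6], [281.5, 311.2], [226.8, 311.3]]
```

View pics/z.png

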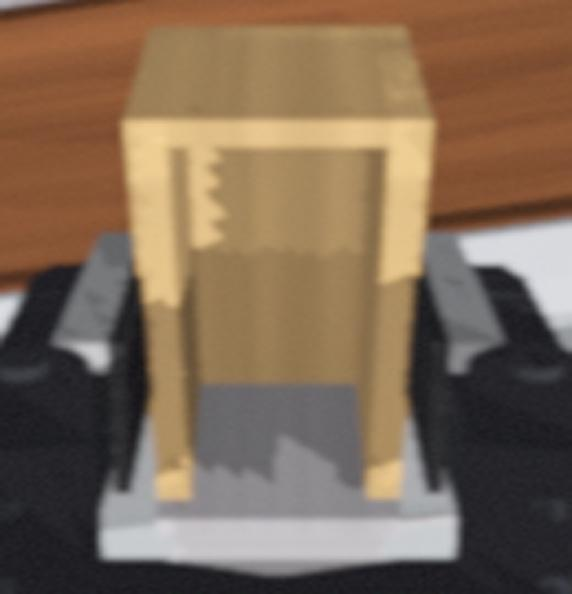

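```bash
echo "o=np.array([.0005,-.0006,-.0037])" >> bin2.py; python3 go.py bin2 -75 -130,60,0
```

```text
t 30.65 F [ 0.5 -0.4 -0.3] q [0.25 0.19 0.02 2.11 0.07 0.63 1.28]
(array([-297.2, -306. ,   55.2]), np.float64(-0.1), 'yawerr', np.float64(-46.29), 'roll', np.float64(0.02))
-130,60,0 shift mm [281.6, -49.8, -15.5] rot [0.002, 0.17, -0.79] | rows>= 5.7
```

Request:
apply_moves(
  rows=[
    [[45,-8,-5],[0,0.03,-0.13]],
    [[92,-16,-10],[0,0.06,-0.26]],
    [[140,-25,-15],[0,0.09,-0.39]],
    [[188,-33,-15],[0,0.115,-0.53]],
    [[235,-42,-15],[0,0.14,-0.66]],
  ],
)

```text
t: 31.15
eef_pos: [0.5379, 0.0384, 0.2199]
tcp_rot: [1.923, 2.3, 0.24]
ft_force: [1.2, -0.5, -0.5]
gripper_width: 0.0284
```

```bash
python3 go.py bin2 -75 -130,60,0 -110,40,45
```

```text
t 31.15 F [ 1.2 -0.5 -0.5] q [ 0.04  0.27 -0.22  2.01  0.09  0.67  1.51]
(array([-158.4, -110.6,   58.4]), np.float64(0.21), 'yawerr', np.float64(-7.33), 'roll', np.float64(-0.05))
-130,60,0 shift mm [39.1, 23.5, 3.3] rot [-0.004, 0.028, -0.125] | rows>= 0.9
-110,40,45 shift mm [41.3, 36.0, 26.3] rot [0.781, -0.024, -0.129] | rows>= 5.3
```

Request:
apply_moves(
  rows=[
    [[20,8,3],[0.1,0,-0.05]],
    [[41,15,8],[0.22,-0.005,-0.129]],
    [[41,22,15],[0.36,-0.01,-0.129]],
    [[41,30,22],[0.5,-0.015,-0.129]],
    [[41,36,26],[0.64,-0.02,-0.129]],
  ],
)

```text
t: 31.65
eef_pos: [0.5714, 0.0842, 0.2017]
tcp_rot: [-1.688, -2.287, 0.514]
ft_force: [1.1, -1.1, -1.4]
gripper_width: 0.0284
```

```bash
python3 go.py bin2 -75 -110,40,45
```

```text
t 31.65 F [ 1.1 -1.1 -1.4] q [-0.12  0.72 -0.2   1.37  0.14  1.5   1.53]
(array([-110.3,  -77.3,   40.3]), np.float64(37.22), 'yawerr', np.float64(-0.42), 'roll', np.float64(-0.32))
-110,40,45 shift mm [2.3, -0.1, 0.2] rot [0.136, 0.002, -0.007] | rows>= 0.9
```

Request:
apply_moves(
  rows=[
    [[0,0,0],[0.07,0,0]],
    [[0,0,0],[0.136,0,0]],
    [[0,0,0],[0.136,0,0]],
    [[0,0,0],[0.136,0,0]],
  ],
)

```text
t: 32.05
eef_pos: [0.5707, 0.084, 0.2016]
tcp_rot: [-1.625, -2.202, 0.648]
ft_force: [-0.2, 0.2, -1.9]
gripper_width: 0.0289
```

```bash
python3 go.py bin2 -75 -110,40,45 -75,19,45
```

```text
t 32.05 F [-0.2  0.2 -1.9] q [-0.14  0.81 -0.19  1.26  0.14  1.65  1.53]
(array([-110.5,  -77.2,   40. ]), np.float64(44.7), 'yawerr', np.float64(-0.42), 'roll', np.float64(-0.3))
-110,40,45 shift mm [2.3, 0.4, -0.3] rot [0.005, 0.002, -0.007] | rows>= 0.1
-75,19,45 shift mm [2.6, 41.2, -1.4] rot [0.005, 0.002, -0.007] | rows>= 0.8
```

Request:
apply_moves(
  rows=[
    [[1,10,0],[0.005,0.002,-0.007]],
    [[2,20,-0.5],[0.005,0.002,-0.007]],
    [[2.5,32,-1],[0.005,0.002,-0.007]],
    [[2.5,41,-1.5],[0.005,0.002,-0.007]],
    [[2.5,41,-1.5],[0.005,0.002,-0.007]],
  ],
)

```text
t: 32.55
eef_pos: [0.6044, 0.097, 0.1818]
tcp_rot: [-1.615, -2.202, 0.648]
ft_force: [-0.9, 0.1, -1.6]
gripper_width: 0.029
```

```bash
python3 go.py bin2 -75 -75,19,45 -55,19,45
```

```text
t 32.55 F [-0.9  0.1 -1.6] q [-0.16  0.9  -0.18  1.14  0.14  1.69  1.54]
(array([-74.5, -75.1,  20.2]), np.float64(44.93), 'yawerr', np.float64(-0.01), 'roll', np.float64(0.0))
-75,19,45 shift mm [0.1, 0.2, 1.3] rot [0.001, -0.0, -0.0] | rows>= 0.0
-55,19,45 shift mm [0.1, 17.0, -9.5] rot [0.001, -0.0, -0.0] | rows>= 0.4
```

Request:
apply_moves(
  rows=[
    [[0,5,-2],[0,0,0]],
    [[0,11,-5.5],[0,0,0]],
    [[0,14,-7.5],[0,0,0]],
    [[0,17,-9.5],[0,0,0]],
    [[0,17,-9.5],[0,0,0]],
  ],
)

```text
t: 33.05
eef_pos: [0.6232, 0.1028, 0.1814]
tcp_rot: [-1.616, -2.202, 0.648]
ft_force: [-0.3, 0.1, -0.5]
gripper_width: 0.0292
```

```bash
python3 go.py bin2 -75 -55,19,45 -52,21,45 -48,24,45 -42,29,45;python3 - <<'E'
from h import *
p,d,C,st=snap("scene","30");cv2.imwrite("pics/z.png",cv2.resize(p[190:270,195:325,::-1],None,fx=6,fy=6,interpolation=2))
E
```

```text
t 33.05 F [-0.3  0.1 -0.5] q [-0.17  0.94 -0.18  1.06  0.14  1.73  1.54]
(array([-54.9, -75.2,  19.8]), np.float64(44.91), 'yawerr', np.float64(-0.02), 'roll', np.float64(-0.0))
-55,19,45 shift mm [0.2, 0.3, 0.7] rot [0.002, -0.0, -0.0] | rows>= 0.0
-52,21,45 shift mm [0.2, 1.8, -2.6] rot [0.002, -0.0, -0.0] | rows>= 0.1
-48,24,45 shift mm [0.2, 3.5, -7.3] rot [0.002, -0.0, -0.0] | rows>= 0.2
-42,29,45 shift mm [0.2, 5.8, -14.7] rot [0.002, -0.0, -0.0] | rows>= 0.3
```

View pics/z.png

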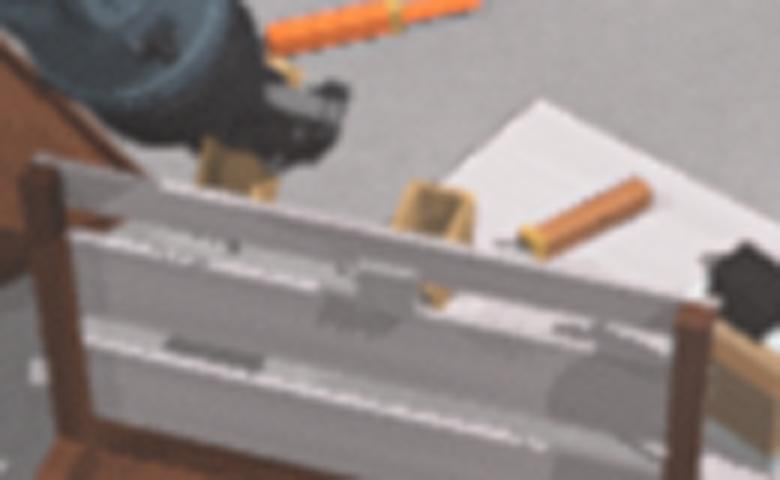

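Request:
apply_moves(
  rows=[
    [[0,1.8,-2.6],[0,0,0]],
    [[0,3.5,-7.3],[0,0,0]],
    [[0,4.5,-11],[0,0,0]],
    [[0,5.8,-14.7],[0,0,0]],
    [[0,5.8,-14.7],[0,0,0]],
  ],
)

```text
t: 33.6
eef_pos: [0.6356, 0.1067, 0.191]
tcp_rot: [-1.616, -2.203, 0.647]
ft_force: [-0.9, -1.2, -0.7]
gripper_width: 0.0286
```

```bash
python3 go.py bin2 -75 -42,29,45 -41.5,23,38 -41.3,16,30
```

```text
t 33.6 F [-0.9 -1.2 -0.7] q [-0.17  0.96 -0.17  1.    0.14  1.77  1.55]
(array([-41.9, -75.2,  29.5]), np.float64(44.87), 'yawerr', np.float64(-0.02), 'roll', np.float64(-0.01))
-42,29,45 shift mm [0.2, 0.1, 0.5] rot [0.002, -0.0, -0.0] | rows>= 0.0
-41.5,23,38 shift mm [0.2, 4.2, 5.2] rot [-0.12, 0.0, -0.0] | rows>= 0.8
-41.3,16,30 shift mm [0.2, 8.7, 10.8] rot [-0.26, 0.0, -0.0] | rows>= 1.7
```

Request:
apply_moves(
  rows=[
    [[0,2.2,2.5],[-0.06,0,0]],
    [[0,4.2,5.2],[-0.12,0,0]],
    [[0,6.5,7.8],[-0.19,0,0]],
    [[0,8.7,10.8],[-0.26,0,0]],
    [[0,8.7,10.8],[-0.26,0,0]],
  ],
)

```text
t: 34.1
eef_pos: [0.6355, 0.1061, 0.1779]
tcp_rot: [-1.737, -2.367, 0.373]
ft_force: [-0.8, -1.2, -1.3]
gripper_width: 0.029
```

```bash
python3 go.py bin2 -75 -41.3,16,30 -41.8,9,22 -42.3,2.4,15
```

```text
t 34.1 F [-0.8 -1.2 -1.3] q [-0.13  0.78 -0.2   1.28  0.15  1.4   1.53]
(array([-43. , -75.8,  16.6]), np.float64(30.0), 'yawerr', np.float64(-0.07), 'roll', np.float64(-0.06))
-41.3,16,30 shift mm [0.8, 1.8, 0.0] rot [0.0, 0.001, -0.001] | rows>= 0.0
-41.8,9,22 shift mm [0.8, 4.0, 6.7] rot [-0.14, 0.001, -0.001] | rows>= 0.9
-42.3,2.4,15 shift mm [0.8, 6.0, 13.0] rot [-0.262, 0.001, -0.001] | rows>= 1.7
```

Request:
apply_moves(
  rows=[
    [[0,2,3.3],[-0.07,0,0]],
    [[0,4,6.7],[-0.14,0,0]],
    [[0,5,10],[-0.2,0,0]],
    [[0,6,13],[-0.262,0,0]],
    [[0,6,13],[-0.262,0,0]],
  ],
)

```text
t: 34.6
eef_pos: [0.6368, 0.1066, 0.1625]
tcp_rot: [-1.84, -2.508, 0.067]
ft_force: [0.0, 0.5, -2.0]
gripper_width: 0.0286
```

```bash
python3 go.py bin2 -75 -42.3,2.4,15 -41.8,-3.6,9 -40.5,-8,4.5
```

```text
t 34.6 F [ 0.   0.5 -2. ] q [-0.09  0.64 -0.23  1.55  0.16  1.02  1.52]
(array([-42.6, -75.7,   1.3]), np.float64(15.17), 'yawerr', np.float64(-0.05), 'roll', np.float64(-0.08))
-42.3,2.4,15 shift mm [0.7, 0.2, -1.2] rot [-0.003, 0.001, -0.001] | rows>= 0.0
-41.8,-3.6,9 shift mm [0.7, 1.4, 4.7] rot [-0.108, 0.002, -0.001] | rows>= 0.7
-40.5,-8,4.5 shift mm [0.7, 3.3, 9.0] rot [-0.186, 0.002, -0.0] | rows>= 1.2
```

Request:
apply_moves(
  rows=[
    [[0,0.5,1.5],[-0.05,0,0]],
    [[0,1.4,4],[-0.108,0,0]],
    [[0,2.2,6.5],[-0.15,0,0]],
    [[0,3,8.6],[-0.186,0,0]],
    [[0,3,8.6],[-0.186,0,0]],
  ],
)

```text
t: 35.1
eef_pos: [0.6399, 0.1078, 0.1533]
tcp_rot: [1.809, 2.466, 0.163]
ft_force: [-0.7, -0.2, -0.3]
gripper_width: 0.029
```

```bash
python3 go.py bin2 -75  -40.5,-8,4.5 -39,-11.2,0
```

```text
t 35.1 F [-0.7 -0.2 -0.3] q [-0.06  0.57 -0.24  1.72  0.18  0.74  1.5 ]
(array([-39.9, -75.5,  -8.1]), np.float64(4.56), 'yawerr', np.float64(-0.03), 'roll', np.float64(-0.07))
-40.5,-8,4.5 shift mm [0.5, -0.5, -0.2] rot [-0.001, 0.001, -0.0] | rows>= 0.0
-39,-11.2,0 shift mm [0.5, 0.8, 3.1] rot [-0.08, 0.001, -0.0] | rows>= 0.5
```

Request:
apply_moves(
  rows=[
    [[0,0.3,1.6],[-0.04,0,0]],
    [[0,0.6,3.1],[-0.08,0,0]],
    [[0,0.6,3.1],[-0.08,0,0]],
    [[0,0.6,3.1],[-0.08,0,0]],
  ],
)

```text
t: 35.5
eef_pos: [0.642, 0.1087, 0.151]
tcp_rot: [1.776, 2.422, 0.259]
ft_force: [0.1, -0.2, -0.7]
gripper_width: 0.0286
```

```bash
python3 go.py bin2 -75 -38.5,-13,0
```

```text
t 35.5 F [ 0.1 -0.2 -0.7] q [-0.05  0.54 -0.24  1.79  0.19  0.62  1.49]
(array([-38. , -75.3, -10.5]), np.float64(-0.12), 'yawerr', np.float64(-0.01), 'roll', np.float64(-0.08))
-38.5,-13,0 shift mm [0.3, -1.0, 2.4] rot [0.002, 0.001, 0.0] | rows>= 0.1
```

Request:
apply_moves(
  rows=[
    [[0,0,1],[0,0,0]],
    [[0,0.2,2],[0,0,0]],
    [[0,0.2,2.6],[0,0,0]],
    [[0,0.2,2.6],[0,0,0]],
  ],
)

```text
t: 35.9
eef_pos: [0.6421, 0.1087, 0.1484]
tcp_rot: [1.775, 2.421, 0.261]
ft_force: [-1.1, -0.8, -0.3]
gripper_width: 0.0289
```

```bash
python3 go.py bin2 -75 -38.5,-13,0
```

```text
t 35.9 F [-1.1 -0.8 -0.3] q [-0.05  0.54 -0.24  1.79  0.19  0.61  1.49]
(array([-37.9, -75.3, -13.2]), np.float64(-0.19), 'yawerr', np.float64(-0.01), 'roll', np.float64(-0.08))
-38.5,-13,0 shift mm [0.3, -0.6, -0.3] rot [0.003, 0.001, 0.0] | rows>= 0.0
```

Request:
apply_moves(
  rows=[
    [[0,0,0.5],[0,0,0]],
    [[0,0,1],[0,0,0]],
    [[0,0,1],[0,0,0]],
  ],
)

```text
t: 36.2
eef_pos: [0.6421, 0.1087, 0.1481]
tcp_rot: [1.775, 2.421, 0.261]
ft_force: [-7.0, -2.9, 8.1]
gripper_width: 0.0287
```

Seated contact (up and back force). Release and retreat.

Request:
apply_moves(
  rows=[
    [[0,0,-0.8],[0,0,0]],
    [[0,0,-0.8],[0,0,0]],
    [[0,0,-0.8],[0,0,0]],
    [[0,0,-0.8],[0,0,0]],
  ],
  gripper=45,
)

```text
t: 36.6
eef_pos: [0.6424, 0.1088, 0.1482]
tcp_rot: [1.775, 2.421, 0.262]
ft_force: [-0.4, 1.0, -0.8]
gripper_width: 0.045
```

Request:
apply_moves(
  rows=[
    [[0,-2,-12],[0,0,0]],
    [[0,-8,-40],[0,0,0]],
    [[0,-20,-80],[0,0,0]],
    [[0,-40,-120],[0,0,0]],
    [[0,-60,-150],[0,0,0]],
  ],
)

```text
t: 37.1
eef_pos: [0.5552, 0.0815, 0.2849]
tcp_rot: [1.773, 2.419, 0.264]
ft_force: [0.2, -0.6, 0.5]
gripper_width: 0.0449
```

```bash
 python3 - <<'E'
from h import *
p,d,C,st=snap("scene","31");a=cv2.resize(p[190:270,195:325,::-1],None,fx=6,fy=6,interpolation=2);cv2.imwrite("pics/z.png",a)
p,d,C,st=snap("wrist","31");print(st["t"],st["eef_pos"])
E
```

```text
37.15 [0.55356864 0.08045349 0.2881558 ]
```

View pics/z.png

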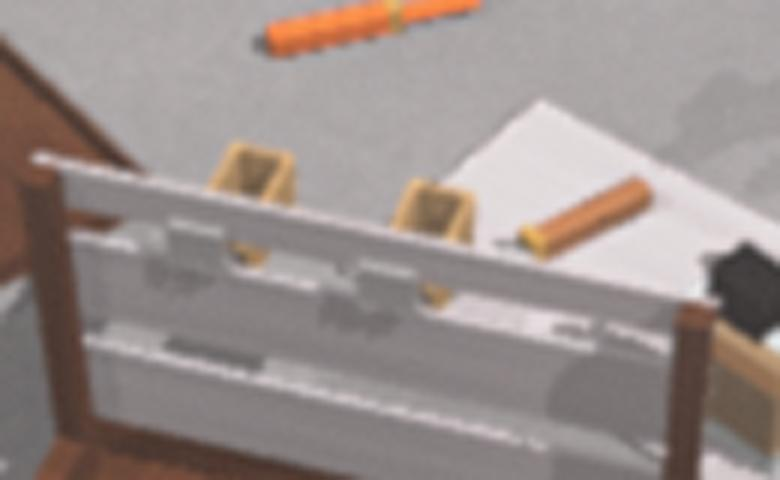

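View pics/wrist_31.png

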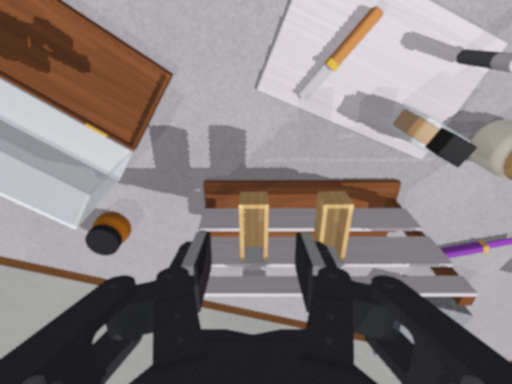

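```bash
 python3 - <<'E'
from rk import *
z=np.load("pics/wrist_31.npz");p=z["p"];C=cam("wrist",dict(eef_pos=z["pos"],tcp_rot=z["rot"]));W=cloud(C,z["d"])
hsv=cv2.cvtColor(p,cv2.COLOR_RGB2HSV)
m=(hsv[...,0]>=13)&(hsv[...,0]<30)&(hsv[...,1]>60)&(hsv[...,2]>140)
L=(W-G)@RK*1e3
for x0,x1 in ((235,273),(312,356)):
    mm=np.zeros_like(m);mm[185:262,x0:x1]=m[185:262,x0:x1]
    q=L[mm];q=q[(q[:,2]>-12)&(q[:,2]<15)]
    k=np.polyfit(q[:,0],q[:,2],1);print(len(q),"Y",q[:,1].mean().round(1),"x",q[:,0].min().round(1),q[:,0].max().round(1),"z mean",q[:,2].mean().round(1),"tilt deg",np.degrees(np.arctan(k[0])).round(2))
E
```

```text
561 Y -76.8 x -77.7 -0.0 z mean -2.4 tilt deg 1.23
599 Y 10.5 x -78.0 -0.2 z mean -2.8 tilt deg 2.74
```

```bash
 python3 - <<'E'
from rk import *
z=np.load("pics/wrist_31.npz");p=z["p"];C=cam("wrist",dict(eef_pos=z["pos"],tcp_rot=z["rot"]));W=cloud(C,z["d"])
L=(W-G)@RK*1e3
for Y in (-76.5,10.5):
    s=(abs(abs(L[...,1]-Y)-13)<2)&(L[...,2]>-25)&(L[...,2]<15)&(L[...,0]<-3)&(L[...,0]>-80)
    q=L[s];xs=[];zs=[]
    for a in range(-76,-4,6):
        w=q[(q[:,0]>=a)&(q[:,0]<a+6)]
        if len(w)>3: xs.append(a+3);zs.append(np.percentile(w[:,2],80))
    print(Y,np.round(zs,1),"tilt",np.degrees(np.arctan(np.polyfit(xs,zs,1)[0])).round(2))
E
```

```text
-76.5 [-2.1 -1.8 -1.8 -1.6 -1.3 -1.1 -0.8 -0.8 -0.6  0.2 -0.1  2.4] tilt 2.87
10.5 [-2.6 -2.  -1.9 -1.8 -1.4 -1.  -0.9 -0.8 -0.8 -0.1 -0.1  2.7] tilt 3.18
```

```bash
cat > cov.py <<'E'
from h import *
import sys
H=np.array([.6135,-.2158,.016]);a=-0.284;ux=np.array([np.cos(a),np.sin(a),0])
M=frame(a,0,False);st=read_state()
l=st["eef_pos"]-H;print("t",st["t"],"F",st["ft_force"].round(1),"hinge x,z mm",(l@ux*1e3).round(1),(l[2]*1e3).round(1),"q",st["joint_pos"].round(2))
for s in sys.argv[1:]:
    x,z=map(float,s.split(','));print(s,end=" ");delta(H+ux*x/1e3+[0,0,z/1e3],M,st)
E
python3 cov.py 0,260 82,240
```

```text
t 37.2 F [ 0.5 -0.5 -0.6] hinge x,z mm -139.0 270.5 q [ 0.05  0.22 -0.3   1.89  0.08  0.82  1.59]
0,260 shift mm [-300.4, -35.0, 3.8] rot [0.216, -0.062, 0.586] | rows>= 6.0
82,240 shift mm [-345.9, 27.1, 38.5] rot [0.216, -0.062, 0.586] | rows>= 7.0
```

Request:
apply_moves(
  rows=[
    [[-45,-6,0],[0.03,-0.01,0.08]],
    [[-92,-12,0],[0.06,-0.02,0.17]],
    [[-140,-17,1],[0.1,-0.03,0.27]],
    [[-188,-23,2],[0.13,-0.04,0.37]],
    [[-236,-28,3],[0.17,-0.05,0.46]],
  ],
  gripper=0,
)

```text
t: 37.7
eef_pos: [0.6012, -0.1534, 0.2731]
tcp_rot: [2.373, 2.02, 0.05]
ft_force: [1.5, 0.5, -0.2]
gripper_width: -0.0001
```

```bash
python3 cov.py 0,250 82,220
```

```text
t 37.7 F [ 1.5  0.5 -0.2] hinge x,z mm -29.3 257.1 q [ 0.26  0.43 -0.1   1.61  0.04  1.07  1.56]
0,250 shift mm [-59.7, 21.9, 7.5] rot [0.039, -0.011, 0.123] | rows>= 1.3
82,220 shift mm [-70.1, 102.0, 40.6] rot [0.039, -0.011, 0.123] | rows>= 2.6
```

Request:
apply_moves(
  rows=[
    [[-25,30,5],[0.02,-0.005,0.06]],
    [[-50,65,10],[0.039,-0.011,0.123]],
    [[-70,102,25],[0.039,-0.011,0.123]],
    [[-70,102,40],[0.039,-0.011,0.123]],
    [[-70,102,40],[0.039,-0.011,0.123]],
  ],
)

```text
t: 38.2
eef_pos: [0.6911, -0.2361, 0.2327]
tcp_rot: [-2.507, -1.887, 0.004]
ft_force: [-0.6, 1.2, -0.6]
gripper_width: -0.0001
```

```bash
python3 cov.py 84,220 84,95;python3 - <<'E'
from h import *
p,d,C,st=snap("scene","32");cv2.imwrite("pics/z.png",cv2.resize(p[100:250,100:300,::-1],None,fx=3.8,fy=3.8,interpolation=2))
E
```

```text
t 38.2 F [-0.6  1.2 -0.6] hinge x,z mm 80.2 216.7 q [ 0.29  0.68 -0.04  1.28  0.03  1.18  1.54]
84,220 shift mm [-2.2, 3.8, -3.3] rot [-0.005, -0.0, 0.004] | rows>= 0.1
84,95 shift mm [-2.3, 4.4, 121.7] rot [-0.005, -0.0, 0.004] | rows>= 2.4
```

View pics/z.png

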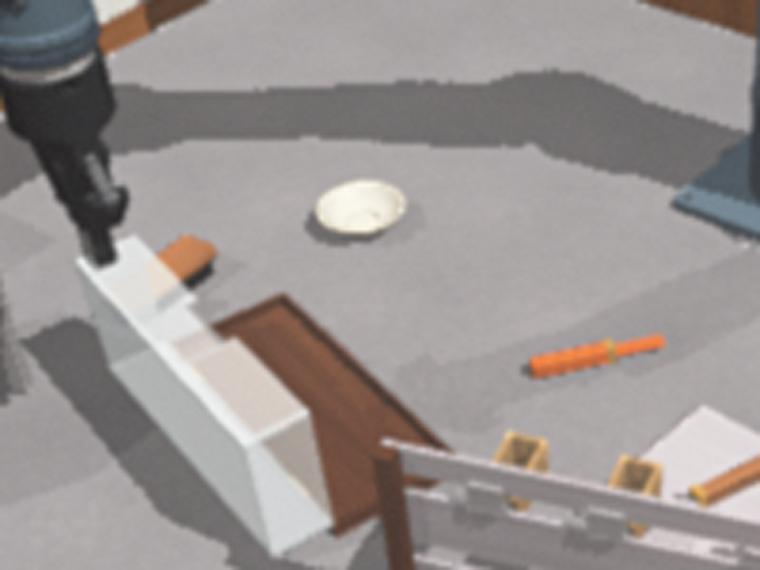

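Request:
apply_moves(
  rows=[
    [[-2,6,20],[0,0,0]],
    [[-2,6,60],[0,0,0]],
    [[-2,6,100],[0,0,0]],
    [[-2,6,122],[0,0,0]],
    [[-2,6,122],[0,0,0]],
  ],
)

```text
t: 38.75
eef_pos: [0.695, -0.2385, 0.1111]
tcp_rot: [-2.505, -1.888, 0.004]
ft_force: [-0.5, 0.2, -1.1]
gripper_width: -0.0001
```

```bash
python3 cov.py 40,95 -15,95;python3 - <<'E'
from h import *
p,d,C,st=snap("scene","33");cv2.imwrite("pics/z.png",cv2.resize(p[100:250,100:300,::-1],None,fx=3.8,fy=3.8,interpolation=2))
E
```

```text
t 38.75 F [-0.5  0.2 -1.1] hinge x,z mm 84.6 95.1 q [ 0.3   0.81 -0.04  1.35  0.04  0.98  1.54]
40,95 shift mm [-0.9, -44.6, 0.4] rot [-0.005, -0.001, 0.005] | rows>= 0.9
-15,95 shift mm [-0.6, -99.6, 0.7] rot [-0.005, -0.001, 0.005] | rows>= 2.0
```

View pics/z.png

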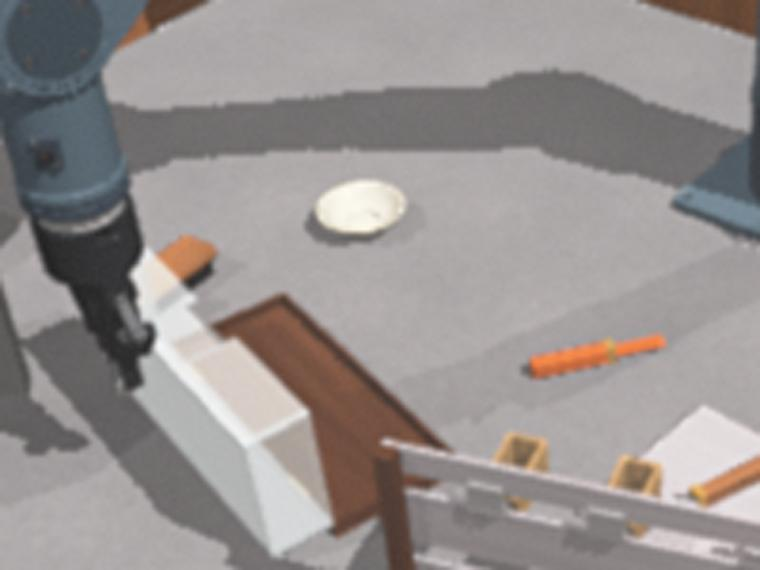

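Finger is behind the cover, in the middle. Pull forward.

Request:
apply_moves(
  rows=[
    [[0,-13,0],[0,0,0]],
    [[0,-26,0],[0,0,0]],
    [[0,-39,0],[0,0,0]],
    [[0,-52,0],[0,0,0]],
    [[0,-65,0],[0,0,0]],
  ],
)

```text
t: 39.3
eef_pos: [0.6388, -0.2228, 0.1194]
tcp_rot: [2.502, 1.885, 0.011]
ft_force: [2.4, -0.5, 3.2]
gripper_width: 0.0003
```

Request:
apply_moves(
  rows=[
    [[0,-10,0],[0,0,0]],
    [[0,-20,0],[0,0,0]],
    [[0,-30,0],[0,0,0]],
    [[0,-35,0],[0,0,0]],
    [[0,-35,0],[0,0,0]],
  ],
)

```text
t: 39.8
eef_pos: [0.6005, -0.2122, 0.1143]
tcp_rot: [-2.509, -1.89, 0.0]
ft_force: [-0.1, -0.6, -0.4]
gripper_width: -0.0004
```

```bash
python3 cov.py -38,88 -58,78 -75,64 -81,56 -85,54;python3 - <<'E'
from h import *
p,d,C,st=snap("scene","34");cv2.imwrite("pics/z.png",cv2.resize(p[100:250,100:300,::-1],None,fx=3.8,fy=3.8,interpolation=2))
E
```

```text
t 39.8 F [-0.1 -0.6 -0.4] hinge x,z mm -13.5 98.3 q [ 0.31  0.65 -0.05  1.66  0.04  0.84  1.53]
-38,88 shift mm [0.3, -24.5, 10.3] rot [-0.001, -0.0, 0.004] | rows>= 0.5
-58,78 shift mm [0.4, -44.5, 20.3] rot [-0.001, -0.0, 0.004] | rows>= 1.0
-75,64 shift mm [0.4, -61.5, 34.3] rot [-0.001, -0.0, 0.004] | rows>= 1.4
-81,56 shift mm [0.4, -67.5, 42.3] rot [-0.001, -0.0, 0.004] | rows>= 1.6
-85,54 shift mm [0.5, -71.5, 44.3] rot [-0.001, -0.0, 0.004] | rows>= 1.7
```

View pics/z.png

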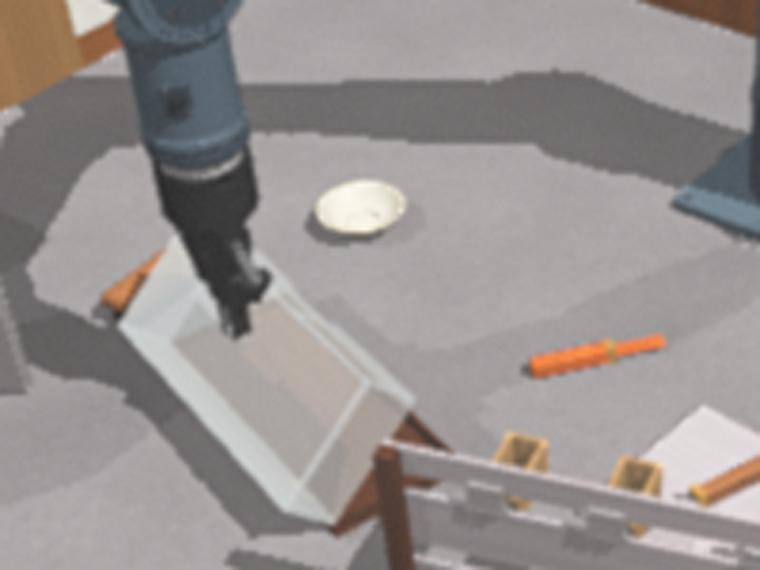

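Request:
apply_moves(
  rows=[
    [[0,-25,10],[0,0,0]],
    [[0,-45,20],[0,0,0]],
    [[0,-62,34],[0,0,0]],
    [[0,-68,40],[0,0,0]],
    [[0,-70,43],[0,0,0]],
  ],
)

```text
t: 40.35
eef_pos: [0.5335, -0.1931, 0.0718]
tcp_rot: [-2.509, -1.889, 0.002]
ft_force: [-9.3, 1.9, 31.0]
gripper_width: -0.0002
```

```bash
python3 cov.py -85,56 -85,55;python3 - <<'E'
from h import *
p,d,C,st=snap("scene","35");cv2.imwrite("pics/z.png",cv2.resize(p[100:250,100:300,::-1],None,fx=3.8,fy=3.8,interpolation=2))
E
```

```text
t 40.35 F [-9.3  1.9 31. ] hinge x,z mm -83.2 55.8 q [ 0.31  0.62 -0.06  1.86  0.05  0.67  1.51]
-85,56 shift mm [0.7, -1.8, -0.2] rot [-0.002, 0.0, 0.004] | rows>= 0.0
-85,55 shift mm [0.7, -1.8, 0.8] rot [-0.002, 0.0, 0.004] | rows>= 0.0
```

View pics/z.png

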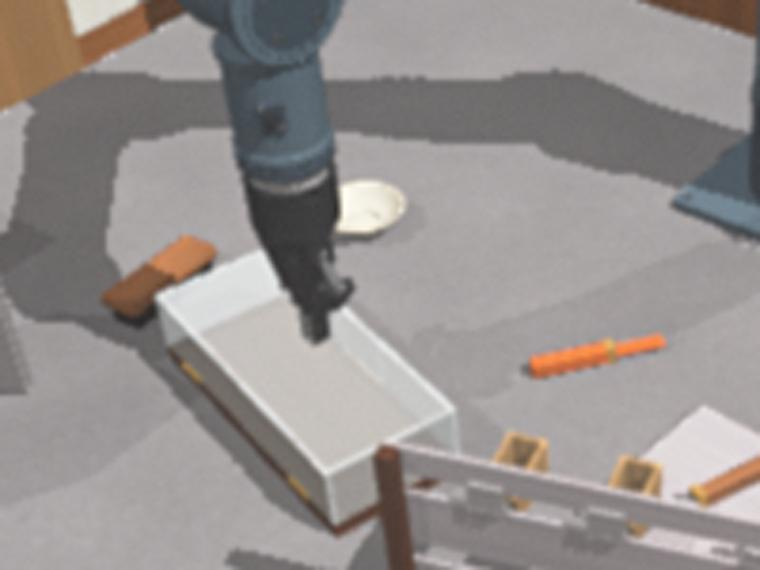

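Request:
apply_moves(
  rows=[
    [[0,0,-15],[0,0,0]],
    [[0,0,-50],[0,0,0]],
    [[0,-20,-100],[0,0,0]],
    [[0,-60,-150],[0,0,0]],
    [[0,-90,-180],[0,0,0]],
  ],
)

```text
t: 40.9
eef_pos: [0.4552, -0.1703, 0.2469]
tcp_rot: [2.507, 1.888, 0.005]
ft_force: [1.0, -0.9, 0.6]
gripper_width: -0.0004
```

Request:
apply_moves(
  rows=[
    [[0,-40,0],[0,0,0]],
    [[0,-40,0],[0,0,0]],
  ],
)

```text
t: 41.1
eef_pos: [0.4125, -0.1586, 0.2453]
tcp_rot: [2.51, 1.888, 0.0]
ft_force: [1.3, -0.2, -0.5]
gripper_width: 0.0
```

```bash
python3 - <<'E'
from h import *
p,d,C,st=snap("wrist","36");print(st["t"],st["eef_pos"])
p2,d2,C2,_=snap("scene","36");p3,d3,C3,_=snap("top","36")
a=p3[110:260,130:420,::-1];cv2.imwrite("pics/z.png",cv2.resize(a,None,fx=2.75,fy=2.75,interpolation=2))
E
```

```text
41.1 [ 0.41247376 -0.15859586  0.24530646]
```

View pics/z.png

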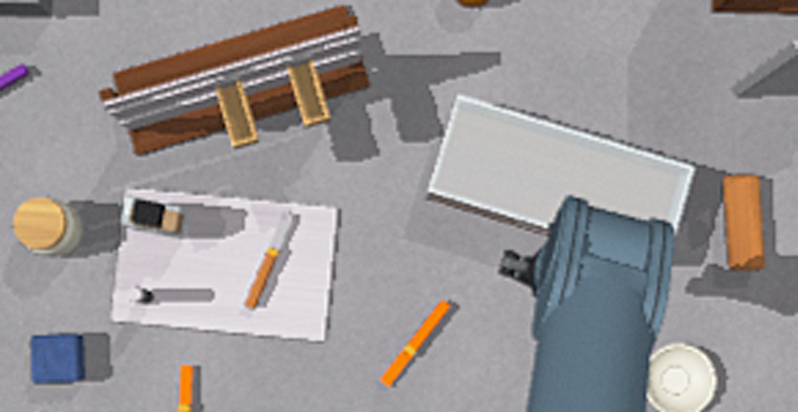

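View pics/wrist_36.png

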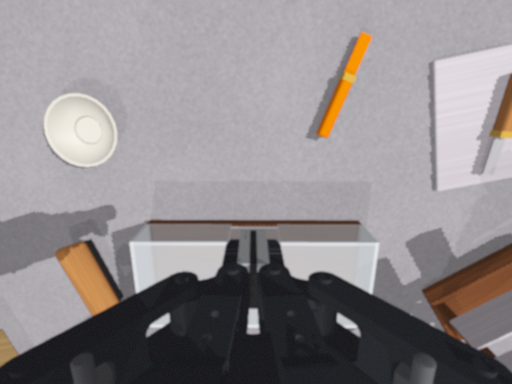

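View pics/scene_36.png

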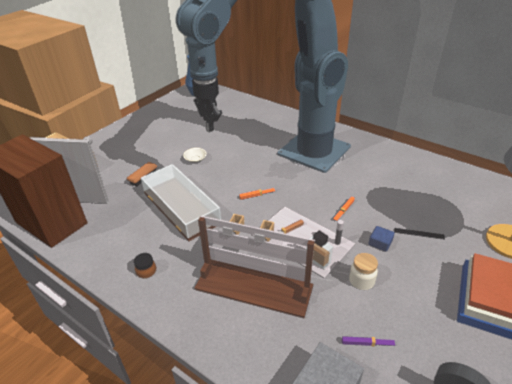

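```bash
python3 - <<'E'
from h import *
a=np.load("pics/top_36.npz")["p"].astype(int);b=cv2.imread("pics/top0.png")[:,:,::-1].astype(int)
for n,(x,y) in dict(bottle=(186,187),atom=(183,217),jar=(146,191),brush=(401,190)).items():
    A=a[y-14:y+14,x-14:x+14];B=b[y-14:y+14,x-14:x+14];print(n,abs(A-B).mean().round(1))
C=cam("wrist",(lambda z:dict(eef_pos=z["pos"],tcp_rot=z["rot"]))(np.load("pics/wrist_36.npz")))
print(plane(C,[(131.5,242),(377,242)],.072))
print(sign_off())
E
```

```text
bottle 2.5
atom 1.9
jar 1.8
brush 2.3
[[ 0.45355322 -0.3224281   0.072     ]
 [ 0.53512192 -0.03885524  0.072     ]]
the job is handed in; nothing more can be done
None
```

I did the whole task in the order asked and handed it in at about 41 s of the 208 s limit. The sign-off gave no verdict.

**What I did**
- I took the opener from the tray, pushed its blade into the notch, lifted the cover about 0.3 rad with it and swung it fully open, then laid the opener back on the tray.
- Two bins were in the case. One had shifted about 35 mm before I got to it. I measured both again before gripping them.
- I hung both bins from the topmost groove, at about y = +10 and y = -75 mm on the rack.
- I pulled and pressed the cover shut on the empty case.

**What the last checks showed**
- **Cover:** shut. Its front top corners match the starting measurement within about 2 mm at 72 mm height. The case is empty.
- **Opener:** lying on the tray.
- **Bottle, atomizer, brush, jar:** the top view around each one matches the start, so none appears to have moved.
- **Bins:** both lips are behind the top slat. The rims slope about 2° down towards the front, roughly 2 mm over the bin. I take this to be the play of the 6 mm lip gap over the 4 mm slat, so they are not perfectly level.

**Less clean**
- My first try at a bin used a 35° tool tilt, which ran into a wrist joint limit. I backed off and used 12° without touching anything.
- The fingertips pressed with up to about 31 N at the moment the cover closed. The 40 N limit is set for the arm and gripper body.

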